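Clear the clamp rack and shut the spares flap

TASK

Clear out the clamp rack in this drawer. First put every hose clamp - those slid up off the posts and the one lying loose - into the plywood spares recess under the open tin flap; then lift all three jigsaw-keyed post blocks straight up out of the rack (they come out no other way) and put them in the shallow tin tray; last of all shut the flap fully over the clamps, leaving the elbow, the pipe nipple and the quick coupler where they are.

Things in the scene. Friction and masses are not known exactly. Their poses are not given: they have to be found in the camera images.
- drawer: Pine drawer lying open-topped on the bench, fixed: 400 x 860 x 55 mm outside, walls and floor 8 mm (floor top 8 mm above the bench). Origin: centre of its underside; x is the short side. All below stands on its floor.
- rack: Plywood rack fixed in the drawer, 84 mm (x) by 320 mm (y), 38 mm high, with three through bays 100 mm apart along its y (at y = -100, 0, +100 mm) that are open down to the drawer floor. Each bay has the jigsaw outline of a post block with about 2 mm clearance all round. Origin: centre of its underside, on the drawer floor. It is either on the left or the right of the drawer's near half.
- tray: Shallow tin tray fixed in the drawer, 135 mm (x) by 290 mm (y) outside, 18 mm high, wall and floor 3 mm; the post blocks go in here, in any posture. Origin: centre of its underside, on the drawer floor. It is on the other side from the rack.
- recess: Plywood spares recess fixed at the back of the drawer: an open-topped box 126 mm (x) by 330 mm (y) outside, 50 mm high, wall and floor 5 mm. Origin: centre of its underside, on the drawer floor. The flap is hinged on its far (+x) rim.
- flap (a joint): Angle of the tin flap over the recess, rad: 0 shut (flat on the rim), growing as it opens; about 1.6 (upright) at the start, stop at 1.9. The flap is 126 mm from hinge to free edge, 330 mm wide (along the recess's y), a 4 mm sheet with an 8 mm rolled free edge. Its stiff hinge stays at any angle and takes about 0.17 N m to overcome, plus up to 0.11 N m for the weight of the flap.
- flap_hinge (a point): Middle of the flap's hinge line, at the underside of the sheet; the line runs along the recess's y. Its frame turns with the flap: the sheet reaches from here along its own -x, its z is the outer face's normal.
- flap_edge (a point): Middle of the flap's free rolled edge.
- block1: Jigsaw-keyed wooden post block, standing in a bay of the rack at the start: base 50 mm (x) by 39 mm (y), 40 mm high, with a knob on a narrow neck at both its y ends (91 mm over the knobs, which are 38 mm high), locked sideways by the rack's lips and free only upwards; in its middle stands a fixed round post 38 mm in diameter, from 40 to 85 mm above the underside. 140 g. Origin: centre of its underside; z along the post.
- clamp1: Stainless worm-drive hose clamp: a stiff band 58 mm outside and 50 mm inside diameter, 20 mm high, 60 g, whose screw housing (28 mm along the tangent, 16 mm high) sits on the outside on its own +x side and reaches 41 mm from the axis (a look-only screw runs through it, 46 mm long along y). Origin: centre of its underside; z is the band's axis. If present, it starts around a post, lying on top of its block, its housing towards the rack's +y within 0.5 rad.
- clamp1_c (a point): Centre of that clamp's band, on its axis, 10 mm above its underside.
- block2: Jigsaw-keyed wooden post block, standing in a bay of the rack at the start: base 50 mm (x) by 39 mm (y), 40 mm high, with a knob on a narrow neck at both its y ends (91 mm over the knobs, which are 38 mm high), locked sideways by the rack's lips and free only upwards; in its middle stands a fixed round post 38 mm in diameter, from 40 to 85 mm above the underside. 140 g. Origin: centre of its underside; z along the post.
- clamp2: Stainless worm-drive hose clamp: a stiff band 58 mm outside and 50 mm inside diameter, 20 mm high, 60 g, whose screw housing (28 mm along the tangent, 16 mm high) sits on the outside on its own +x side and reaches 41 mm from the axis (a look-only screw runs through it, 46 mm long along y). Origin: centre of its underside; z is the band's axis. If present, it starts around a post, lying on top of its block, its housing towards the rack's +y within 0.5 rad.
- clamp2_c (a point): Centre of that clamp's band, on its axis, 10 mm above its underside.
- block3: Jigsaw-keyed wooden post block, standing in a bay of the rack at the start: base 50 mm (x) by 39 mm (y), 40 mm high, with a knob on a narrow neck at both its y ends (91 mm over the knobs, which are 38 mm high), locked sideways by the rack's lips and free only upwards; in its middle stands a fixed round post 38 mm in diameter, from 40 to 85 mm above the underside. 140 g. Origin: centre of its underside; z along the post.
- clamp3: Stainless worm-drive hose clamp: a stiff band 58 mm outside and 50 mm inside diameter, 20 mm high, 60 g, whose screw housing (28 mm along the tangent, 16 mm high) sits on the outside on its own +x side and reaches 41 mm from the axis (a look-only screw runs through it, 46 mm long along y). Origin: centre of its underside; z is the band's axis. If present, it starts around a post, lying on top of its block, its housing towards the rack's +y within 0.5 rad.
- clamp3_c (a point): Centre of that clamp's band, on its axis, 10 mm above its underside.
- clamp4: Stainless worm-drive hose clamp: a stiff band 58 mm outside and 50 mm inside diameter, 20 mm high, 60 g, whose screw housing (28 mm along the tangent, 16 mm high) sits on the outside on its own +x side and reaches 41 mm from the axis (a look-only screw runs through it, 46 mm long along y). Origin: centre of its underside; z is the band's axis. Always present; it starts lying flat and loose on the drawer floor beside the recess, left or right.
- clamp4_c (a point): Centre of that clamp's band, on its axis, 10 mm above its underside.
- elbow: Brass barbed elbow lying on the drawer floor, two arms 50 mm long along its x and y, 28 mm high; to be left alone. Origin: underside, below the corner.
- nipple: Galvanized pipe nipple standing upright, 34 mm in diameter (36 mm square at its middle), 75 mm tall; to be left alone. Origin: centre of its underside.
- coupler: Plastic quick coupler standing upright, 47 mm in diameter, 75 mm tall; to be left alone. Origin: centre of its underside.
Things that resemble listed ones, but are neither listed nor needed, are in the scene too. What is shaped like the clamp3 but blue is not meant. Leave any red look-alike of the block3 alone.

How it is judged:
By the outcome, as a careful person would: the job done as asked, in the order asked, and still so for the second after the job is handed in, with the robot touching nothing.
Of clamp1, clamp2, clamp3 only 1 to 3 are there at a start; the rules pass over those that are not, and their reading is None.
At some moment in a run one of clamp4 may be knocked a few centimetres aside while the robot is not near it.
Once in a run the grip may slacken for a moment while it holds something.
It also fails if it takes over 210 s, if anything falls off the work surface, if the arm or the gripper's body presses on something with over 40 N, if the wrist force passes 120 N, or if a joint passes its speed limit or range.

ROBOT

A 7-joint arm with a two-finger parallel gripper is mounted at the origin on the work surface. World frame = base frame: x ahead of the robot, y to its left, z up, the work surface at z = 0. Lengths are in m, angles in degrees, forces in N, time in s.
With the tool pointing down it reaches from about 0.4 to 0.925 m from the base axis. Payload 4.1 kg.
Tool frame: the origin (TCP) lies at the very end of the fingers, on their centre line; the grasp point (between the pads) lies 19 mm behind it (manip.grasp_offset is the distance from the TCP to the grasp point, in m); y points along the fingers, x is the direction in which the jaws open and shut, and the axes are right-handed (so a half turn about y gives the same grasp; the last joint's range is limited). The gripper opens to 85 mm and grips with 20 to 120 N. Pads are 22 mm wide; open, the fingers measure 114 mm over their backs; the gripper's body (76 mm by 85 mm) begins 54 mm behind the grasp point. The pads swing forward as they close: fully open they stand 13 mm farther back than shut.
Start: joints at [-77.006, 22.827, 2.584, 88.041, -1.071, 69.15, -2.905], TCP at [0.208, 0.616, 0.231] pointing down, gripper open.
Joint ranges: [-161.44, 161.44], [-28.35, 127.94], [-78.24, 83.42], [0, 140.83], [-78.03, 258.03], [13.02, 114.36], [-168.23, 168.23]. Speed limits (degrees/s): [147.25, 147.25, 180, 180, 180, 180, 180].

INTERFACE

Orientations are given as [roll, pitch, yaw] about the fixed x, y, z axes, in that order (R = Rz(yaw) Ry(pitch) Rx(roll)).
In Python, from workcell import sensors, eyes, close_job, spotter, manip gives the robot as it stands.
- The arm moves only by the tool move_arm, never from a script. Its argument "plan" is a list of rows, each an object with "delta_pos": the shift along the tool's x, y, z normalised to -1 to 1, where 1 is 0.2 m, a list of three; "spin": the turn about the tool's y normalised to -1 to 1, where 1 is 30 degrees; "claw": the closure in counts, from 0 (fully open) to 255 (shut). In form: [{"delta_pos": [tx, ty, tz], "spin": spin, "claw": claw}, ...]. A call has 1 to 5 rows; each row is the pose to reach, as a shift and turn from the pose measured when the call began, along the tool's axes at that moment; what a row does not reach only later rows make up. A row lasts 1/10 s, in which the tool goes at most 50 mm and 8.59 degrees, less where a joint would pass 70% of its speed; a pose out of reach is approached as far as the arm can. A call with a number of a shift or a turn outside -1 to 1 is refused whole. A call with a gripper value outside its range is refused whole. The fingers move at their own pace and stop on an object; "squeeze" is the grip in N (left out, the last holds). Time passes only in rows, so rows that repeat a pose let the fingers close. It gives the time, the measured TCP pose, the force and the opening at its end, in the units of the state.
- sensors.read_state(): the state, without advancing time (a new reading comes with each control period).
- eyes.capture(name): name is "side" or "top" or "wrist"; returns the picture (480x640x3 uint8, blue, green, red); there is no depth.
- eyes.camera_model(name): a dict with "fx", "fy", "cx", "cy" (pixels), "k1" (the pictures are not rectified: a ray, as slopes to the right and down, at radius r is drawn at 1 + k1 r^2 times it, then the intrinsics apply), "rvec" (rotation vector, rad) and "tvec" (3), from world to camera coordinates, as OpenCV has them. Camera axes: x right, y down, z forward; pixel columns grow to the right and rows downward; lengths in m; the calibration is good to about 2 mm. A picture is of the moment at which its call begins: read the wrist's pose just before it. camera_model takes no time and is no camera call; for the wrist camera it gives the pose at the moment of the call.
- close_job(): hands the job in, once; it reports no verdict.
Trained networks look in the newest picture that a camera, given by its name, has taken for a name from the list of things; names that differ only in an ending like _2 or _b are one class to them, and where a whole thing is asked for, a point or a joint stands for the part that bears it (a point fixed in the world has none). Each returns a list of dicts, best first, with "score" (0 to 1); they miss things now and then, are a little off and sometimes report something else, mostly with a low value. They report only what shows in the picture. A call takes as long as a camera call. They do not tell look-alikes from the thing itself.
- spotter.regions_of(name, camera): "region" (480x640 bool, what is visible of it) and "rect" ([centre column, centre row, width, height] in pixels, round what is visible of it).
- spotter.spot_point(name, camera): "position" ([column, row] in pixels: a listed point, or the origin of a listed thing).
The state is a dict: "time": time; "joint_pos": joint angles; "joint_vel": joint speeds; "effort": joint torques, N m; "position": TCP position; "eef_rot": TCP orientation; "force": force on the tool from outside, world axes, zero at the start; "moment": the same for the moment, N m; "opening": opening from 0.0 (shut) to 1.0 (fully open).
Only numpy, scipy, OpenCV 4.12 (cv2) and the standard library are available. Lean on these libraries where they do the work, as an engineer would, in place of code of your own. Each camera call takes 0.05 s, during which the arm holds its last target.

## Working session

There is one attempt and no reset: what is moved stays moved. The work goes in short steps, Python scripts to look and compute and a tool call to move; the robot and the scene stay as the last step left them, time stands still between calls to the robot, and variables do not carry over. Pictures are saved under pics/ and viewed, and the job is handed in when it is done.

Besides the shell and the picture viewer there is one more tool, called after "Call:" as name(argument=value, ...), one argument or row to a line, values as JSON. move_arm: Moves the arm, as the interface text tells. Scaled input: -1 to 1 covers 0.2 m each way for a shift and 30 degrees each way for a turn. Its arguments: {"type":"object","properties":{"plan":{"type":"array"},"squeeze":{"type":"number"}},"required":["plan"]}

```bash
ls; mkdir -p pics; python3 - <<'E'
from workcell import sensors, eyes, spotter, manip
import cv2
print(sensors.read_state()); print(manip.grasp_offset)
for n in ("side","top","wrist"):
    print(n,eyes.camera_model(n)); cv2.imwrite(f"pics/{n}0.png",eyes.capture(n))
E
```

```text
pics
{'time': 0.0, 'joint_pos': array([-77.00546542,  22.87153823,   2.5803951 ,  88.11280795,
        -1.07243107,  69.14959378,  -2.90565248]), 'joint_vel': array([ 0.07058023,  0.07098499,  0.00454766, -0.11100767,  0.01992375,
        0.02354232, -0.10128785]), 'effort': array([ 4.56452949e-05, -4.75121570e+01,  1.36502221e+00, -2.54216570e+01,
        1.17411447e-02,  9.53372510e-03,  1.55689616e-06]), 'position': array([0.20781822, 0.61522805, 0.23027841]), 'eef_rot': array([-90.00672775,   0.10957098,  71.33837367]), 'force': array([-0.18433243,  0.80555581, -0.39879833]), 'moment': array([ 0.0484134 ,  0.02141823, -0.04392614]), 'opening': 0.9981214565949627}
0.0187
side {'fx': 528.6951902992972, 'fy': 528.6951902992972, 'cx': 318.6984625878928, 'cy': 234.8449381711566, 'k1': 0.03208447864627189, 'rvec': array([ 2.25509273, -0.50671176,  0.20035491]), 'tvec': array([-0.42835485,  0.18181228,  1.22888557])}
top {'fx': 546.6180170889978, 'fy': 546.6180170889978, 'cx': 324.23944170680915, 'cy': 242.82903315479726, 'k1': -0.029351176843607323, 'rvec': array([ 2.07595284, -2.12730092,  0.23665246]), 'tvec': array([0.00402594, 0.46573882, 1.05513354])}
wrist {'fx': 379.6784570283868, 'fy': 379.6784570283868, 'cx': 313.5502199512256, 'cy': 241.36249477071817, 'k1': -0.04309087366509612, 'rvec': array([-2.36305275, -1.69650782, -0.2309186 ]), 'tvec': array([-0.64826195, -0.0345265 ,  0.37888283])}
```

View pics/top0.png

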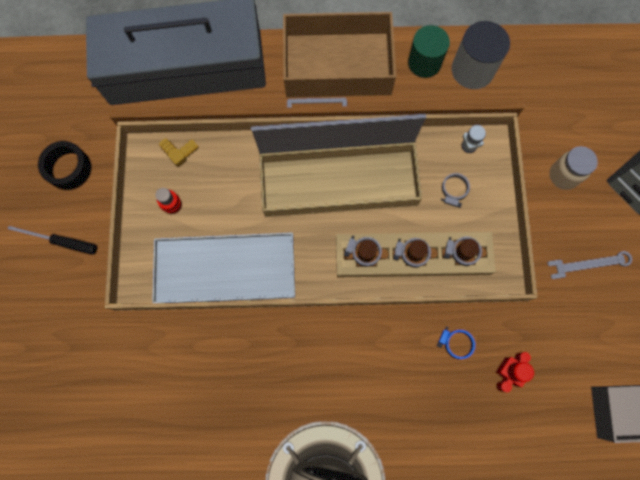

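View pics/side0.png

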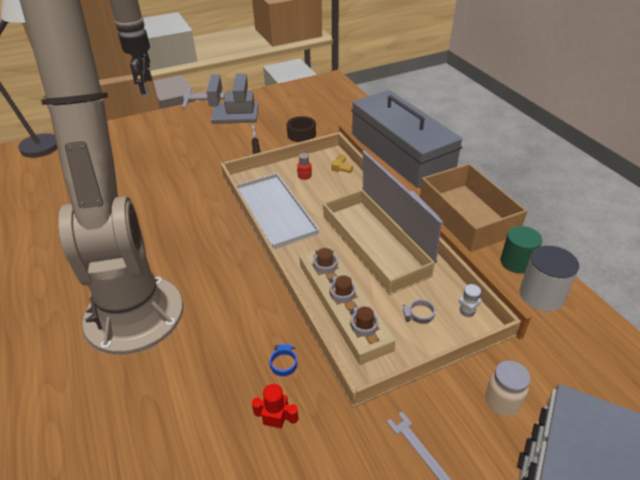

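View pics/wrist0.png

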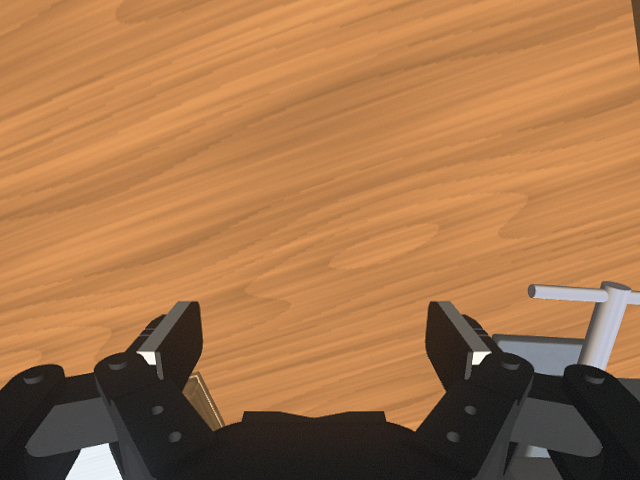

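```bash
cat > h.py <<'E'
import numpy as np, cv2
from workcell import sensors, eyes, spotter, manip
from scipy.spatial.transform import Rotation as Ro
def cm(n):
    m=eyes.camera_model(n); K=np.array([[m['fx'],0,m['cx']],[0,m['fy'],m['cy']],[0,0,1.]])
    return K,np.array([m['k1'],0,0,0.]),np.array(m['rvec']),np.array(m['tvec'])
def p2w(n,uv,z,M=None):
    K,d,r,t=M or cm(n); uv=np.array(uv,float).reshape(-1,1,2)
    s=cv2.undistortPoints(uv,K,d).reshape(-1,2); R=cv2.Rodrigues(r)[0]
    D=np.c_[s,np.ones(len(s))]@R; C=-R.T@t
    return C+D*((z-C[2])/D[:,2])[:,None]
def w2p(n,P,M=None):
    K,d,r,t=M or cm(n); return cv2.projectPoints(np.array(P,float).reshape(-1,1,3),r,t,K,d)[0].reshape(-1,2)
def toolR():
    s=sensors.read_state(); return np.array(s['position']),Ro.from_euler('xyz',s['eef_rot'],degrees=True).as_matrix(),s
E
python3 - <<'E'
from h import *
im=eyes.capture("top")
crop=im[95:325,90:550]; cv2.imwrite("pics/c1.png",cv2.resize(im[100:320,320:550],None,fx=3.4,fy=2.7*1.0,interpolation=cv2.INTER_CUBIC))
print(p2w("top",[(118,122),(520,115),(535,298),(107,306)],0.055))
for n in ["rack","tray","recess","flap_hinge","flap_edge","block1","clamp1","clamp1_c","clamp4","elbow","nipple","coupler","drawer"]:
    for d in spotter.spot_point(n,"top")[:6]: print(n,round(d['score'],2),np.round(d['position'],1))
p,R,s=toolR(); print(R)
E
```

```text
[[ 0.74214493  0.42877682  0.055     ]
 [ 0.73606732 -0.43407808  0.055     ]
 [ 0.34257779 -0.42243682  0.055     ]
 [ 0.34740598  0.4263672   0.055     ]]
tray 0.79 [223.9 269.1]
tray 0.52 [463.6 253.5]
recess 0.74 [338.9 182.9]
flap_hinge 0.9 [335.9 143.7]
flap_hinge 0.66 [341.5 119.7]
flap_edge 0.68 [339.8 117.6]
block1 0.83 [456.4 257.5]
block1 0.78 [510.3 368.1]
block1 0.75 [410.8 259.1]
block1 0.62 [365.1 256.1]
block1 0.58 [335.7 144.3]
clamp1 0.89 [454.5 191. ]
clamp1 0.88 [418.2 252.5]
clamp1 0.82 [461.8 251.5]
clamp1 0.74 [461.7 256.5]
clamp1 0.64 [365.9 251. ]
clamp1 0.56 [460.4 343.9]
clamp1_c 0.87 [464.  251.1]
clamp4 0.89 [454.5 191. ]
clamp4 0.88 [418.2 252.5]
clamp4 0.82 [461.8 251.5]
clamp4 0.74 [461.7 256.5]
clamp4 0.64 [365.9 251. ]
clamp4 0.56 [460.4 343.9]
elbow 0.82 [180.7 161.2]
elbow 0.57 [336.2 147.3]
elbow 0.34 [365.7 250.2]
nipple 0.54 [410.4 257.7]
coupler 0.71 [174.3 198.6]
coupler 0.65 [411.5 254.9]
drawer 0.72 [321.1 211.9]
[[ 3.20001429e-01  8.96471990e-05 -9.47417056e-01]
 [ 9.47417044e-01  1.54934014e-04  3.20001439e-01]
 [ 1.75474360e-04 -9.99999984e-01 -3.53541785e-05]]
```

```bash
python3 - <<'E'
import cv2
im=cv2.imread("pics/top0.png")
def crop(n,u0,v0,u1,v1,s):
    c=cv2.resize(im[v0:v1,u0:u1],None,fx=s,fy=s,interpolation=cv2.INTER_CUBIC)
    for u in range((u0+9)//10*10,u1,10):
        cv2.line(c,((u-u0)*s,0),((u-u0)*s,4 if u%50 else 14),(255,255,0),1)
        if u%20==0: cv2.putText(c,str(u),((u-u0)*s-10,12),0,.35,(255,255,255),1)
    for v in range((v0+9)//10*10,v1,10):
        cv2.line(c,(0,(v-v0)*s),(6,(v-v0)*s),(255,255,0),1); cv2.putText(c,str(v),(8,(v-v0)*s+4),0,.35,(255,255,255),1)
    cv2.imwrite(n,c); print(c.shape)
crop("pics/cA.png",325,170,525,290,4)
crop("pics/cB.png",245,105,445,225,4)
crop("pics/cC.png",140,190,310,310,4)
E
```

```text
(480, 800, 3)
(480, 800, 3)
(480, 680, 3)
```

View pics/cA.png

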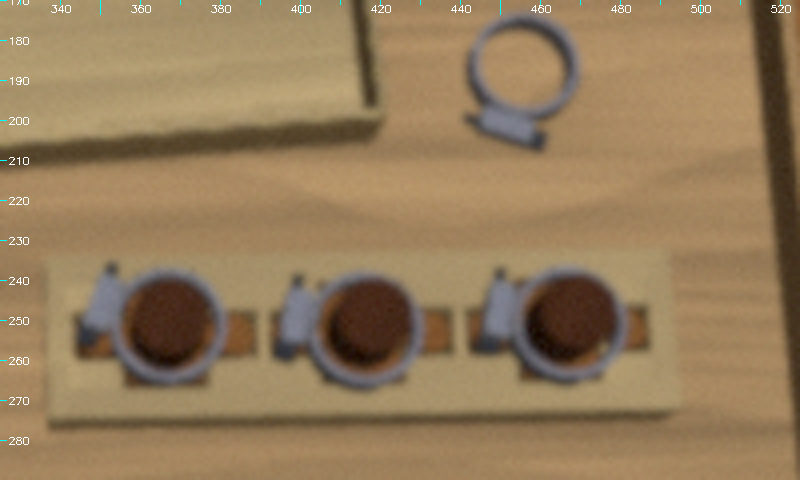

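View pics/cB.png

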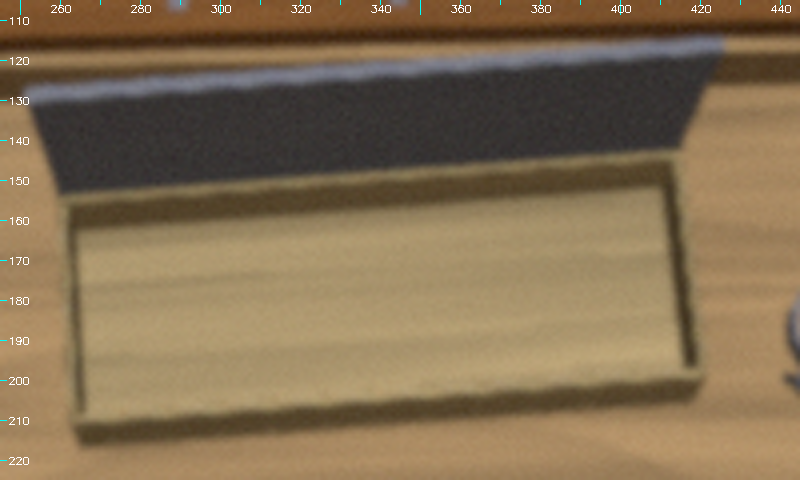

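View pics/cC.png

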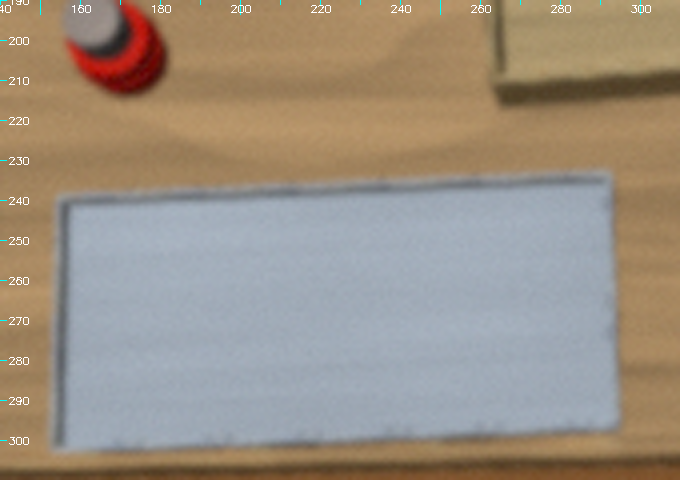

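```bash
python3 - <<'E'
from h import *
np.set_printoptions(precision=4,suppress=True)
def f(name,uv,z):
    P=p2w("top",uv,z)[:,:2]; print(name,P.tolist() if 0 else P.round(4).tolist())
    if len(P)==4:
        c=P.mean(0); ey=P[0]+P[3]-P[1]-P[2]; print('  c',c,'yaw',np.degrees(np.arctan2(-ey[0],ey[1])),'sizes',np.linalg.norm(P[0]-P[1]),np.linalg.norm(P[1]-P[2]),np.linalg.norm(P[2]-P[3]),np.linalg.norm(P[3]-P[0]))
f("rack",[(337,234),(492,233),(494.5,272),(337,274)],.046)
f("recess",[(260,153),(416,142.5),(420.5,198),(264,210)],.058)
f("tray",[(155,239),(293,233),(294.5,297),(153,302)],.026)
f("drawer",[(118,122),(520,115),(535,298),(107,306)],.055)
f("clamps",[(367,251),(416.5,251.5),(467,249.5)],.067)
f("posts",[(368,251),(417,250),(467.5,249)],.093)
f("housing",[(351,256.5-6),(399,248.5),(450,249.)],.066)
f("c4",[(456,186.5)],.028);f("c4h",[(452,201.5)],.026)
f("side things",[(472,131)],.083)
E
```

```text
rack [[0.4851, -0.0339], [0.4793, -0.3518], [0.3983, -0.3494], [0.4022, -0.0315]]
  c [ 0.4413 -0.1917] yaw -0.8731399242488906 sizes 0.31796128107524846 0.08107635932654304 0.3179347200277557 0.08290958505364081
recess [[0.6612, 0.1228], [0.6766, -0.2059], [0.5541, -0.2075], [0.5365, 0.1143]]
  c [ 0.6071 -0.0441] yaw 2.902091447635341 sizes 0.32908423066834375 0.1224733700545121 0.3222216279981153 0.1250670590919763
tray [[0.4888, 0.3457], [0.4945, 0.0572], [0.3604, 0.0557], [0.357, 0.344]]
  c [0.4252 0.2007] yaw 0.9068390912366696 sizes 0.2885617727319922 0.1340377776160869 0.2882880790328837 0.13185092206324317
drawer [[0.7421, 0.4288], [0.7361, -0.4341], [0.3426, -0.4224], [0.3474, 0.4264]]
  c [ 0.542  -0.0003] yaw -0.3650537883465843 sizes 0.8628763100639493 0.39366168819795516 0.8488177555285646 0.39474630267615485
clamps [[0.4436, -0.0921], [0.4401, -0.1907], [0.4417, -0.2919]]
posts [[0.4381, -0.0919], [0.4377, -0.1874], [0.4372, -0.286]]
housing [[0.4456, -0.0603], [0.4473, -0.1563], [0.4438, -0.2582]]
c4 [[0.5872, -0.2903]]
c4h [[0.5548, -0.2797]]
side things [[0.6888, -0.319]]
```

Call:
move_arm(
  plan=[
    {"delta_pos": [-0.5,0,-1],"spin": 0,"claw": 0},
    {"delta_pos": [-0.5,0,-1],"spin": 0,"claw": 0},
    {"delta_pos": [-0.5,0,-1],"spin": 0,"claw": 0},
    {"delta_pos": [-0.5,0,-1],"spin": 0,"claw": 0},
    {"delta_pos": [-0.5,0,-1],"spin": 0,"claw": 0},
  ],
  squeeze=40,
)

```text
time: 1.35
position: [0.3701, 0.4523, 0.2318]
eef_rot: [-90.2, 0.0, 70.9]
force: [0.9, 0.7, -0.1]
opening: 1.001
```

```bash
cat >> h.py <<'E'
def go(x,y,z,yaw=None):
    p,R,s=toolR(); d=R.T@(np.array([x,y,z])-p)/0.2
    cy=np.degrees(np.arctan2(R[1,0],R[0,0])); sp=0 if yaw is None else -(((yaw-cy)+180)%360-180)/30
    print("t",round(s['time'],2),"pos",p.round(4),"yaw",round(cy,2),"tilt",np.degrees(np.arccos(min(1,-R[2,1]))).round(2),"| d",d.round(3),"spin",round(sp,3),"open",round(s['opening'],3),"F",np.round(s['force'],1))
E
python3 - <<'E'
from h import *
go(.587,-.29,.2)
K,d,r,t=cm("wrist");R=cv2.Rodrigues(r)[0]
p,T,s=toolR(); print("cam in tool",T.T@(-R.T@t-p), "axes", (R@T).round(2))
E
```

```text
t 1.35 pos [0.3701 0.4523 0.2318] yaw 70.93 tilt 0.17 | d [-3.153  0.167 -2.237] spin 0 open 1.001 F [ 0.9  0.7 -0.1]
cam in tool [-0.00056096 -0.14226743  0.06914085] axes [[ 1.    0.   -0.  ]
 [ 0.   -0.27 -0.96]
 [-0.    0.96 -0.27]]
```

Call:
move_arm(
  plan=[
    {"delta_pos": [-1,0,-0.7],"spin": 0,"claw": 0},
    {"delta_pos": [-1,0,-0.7],"spin": 0,"claw": 0},
    {"delta_pos": [-1,0,-0.7],"spin": 0,"claw": 0},
    {"delta_pos": [-1,0,-0.7],"spin": 0,"claw": 0},
    {"delta_pos": [-1,0,-0.7],"spin": 0,"claw": 0},
  ],
)

```text
time: 1.85
position: [0.4374, 0.2156, 0.2326]
eef_rot: [-90.2, -0.0, 70.9]
force: [1.1, -0.4, 0.6]
opening: 1.006
```

Call:
move_arm(
  plan=[
    {"delta_pos": [-1,0,-0.7],"spin": 0,"claw": 0},
    {"delta_pos": [-1,0,-0.7],"spin": 0,"claw": 0},
    {"delta_pos": [-1,0,-0.7],"spin": 0,"claw": 0},
    {"delta_pos": [-1,0,-0.7],"spin": 0,"claw": 0},
    {"delta_pos": [-1,0,-0.7],"spin": 0,"claw": 0},
  ],
)

```text
time: 2.35
position: [0.5048, -0.0215, 0.2336]
eef_rot: [-90.3, -0.1, 70.9]
force: [0.5, 0.9, 0.6]
opening: 0.999
```

```bash
python3 - <<'E'
from h import *
go(.587,-.29,.2)
E
```

```text
t 2.35 pos [ 0.5048 -0.0215  0.2336] yaw 70.9 tilt 0.26 | d [-1.134  0.17  -0.827] spin 0 open 0.999 F [0.5 0.9 0.6]
```

Call:
move_arm(
  plan=[
    {"delta_pos": [-0.95,0,-0.7],"spin": 0,"claw": 0},
    {"delta_pos": [-0.95,0,-0.7],"spin": 0,"claw": 0},
    {"delta_pos": [-0.95,0,-0.7],"spin": 0,"claw": 0},
    {"delta_pos": [-0.95,0,-0.7],"spin": 0,"claw": 0},
    {"delta_pos": [-0.95,0,-0.7],"spin": 0,"claw": 0},
  ],
)

```text
time: 2.85
position: [0.5751, -0.2503, 0.2342]
eef_rot: [-90.3, 0.0, 70.8]
force: [0.4, 0.7, 0.6]
opening: 1.001
```

```bash
python3 - <<'E'
from h import *
im=eyes.capture("wrist"); cv2.imwrite("pics/w1.png",im)
M=cm("wrist")
for d in spotter.spot_point("clamp4","wrist")[:4]: print(d['score'],d['position'],p2w("wrist",d['position'],.008,M))
for d in spotter.regions_of("clamp4","wrist")[:4]: print(d['score'],d['rect'])
go(.587,-.29,.2)
E
```

```text
0.97 [277.8, 232.4, 60.1, 75.2]
0.69 [460.1, 20.0, 95.8, 38.4]
0.62 [212.8, 76.3, 98.2, 81.7]
0.56 [337.5, 36.9, 93.0, 73.7]
t 3.0 pos [ 0.5743 -0.2504  0.2339] yaw 70.59 tilt 0.26 | d [-0.166  0.17  -0.125] spin 0 open 0.998 F [-0.4  1.1  0.2]
```

View pics/w1.png

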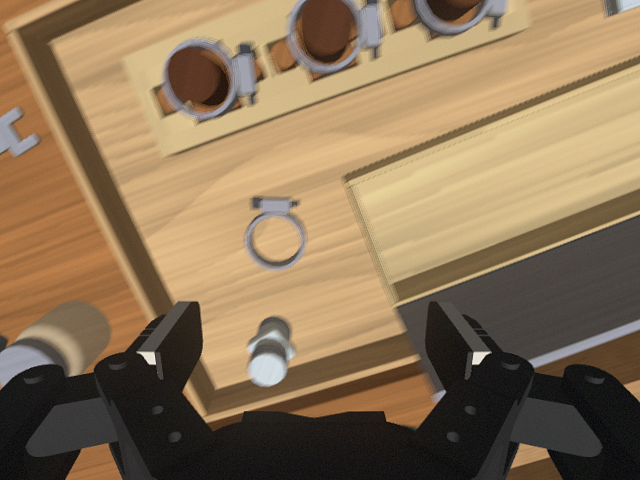

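```bash
python3 - <<'E'
from h import *
M=cm("wrist")
# top rim ellipse & bottom mix
print(p2w("wrist",[(276,239),(275,204)],.026,M))
print("posts",p2w("wrist",[(200,78),(328,30)],.068,M))
x,y,_=p2w("wrist",[(276,239)],.026,M)[0]
go(x,y,.016)
E
```

```text
[[ 0.58824536 -0.2944487   0.026     ]
 [ 0.55626298 -0.2832071   0.026     ]]
posts [[ 0.44078447 -0.29574297  0.068     ]
 [ 0.44199594 -0.19345212  0.068     ]]
t 3.0 pos [ 0.5743 -0.2504  0.2339] yaw 70.59 tilt 0.26 | d [-0.183  1.09  -0.134] spin 0 open 0.998 F [-0.4  1.1  0.2]
```

Call:
move_arm(
  plan=[
    {"delta_pos": [-0.175,0.2,-0.134],"spin": 0,"claw": 0},
    {"delta_pos": [-0.175,0.9,-0.134],"spin": 0,"claw": 0},
    {"delta_pos": [-0.175,0.9,-0.134],"spin": 0,"claw": 0},
    {"delta_pos": [-0.175,0.9,-0.134],"spin": 0,"claw": 0},
    {"delta_pos": [-0.175,0.9,-0.134],"spin": 0,"claw": 0},
  ],
)

```text
time: 3.5
position: [0.584, -0.2876, 0.0469]
eef_rot: [-89.4, -0.1, 70.7]
force: [-1.1, 0.6, -0.6]
opening: 0.998
```

```bash
python3 - <<'E'
from h import *
cv2.imwrite("pics/w2.png",eyes.capture("wrist"))
go(.588,-.2925,.010)
E
```

```text
t 3.55 pos [ 0.5867 -0.2895  0.0511] yaw 70.7 tilt 0.17 | d [-0.012  0.205 -0.012] spin 0 open 1.003 F [ 0.7 -0.1 -0.1]
```

View pics/w2.png

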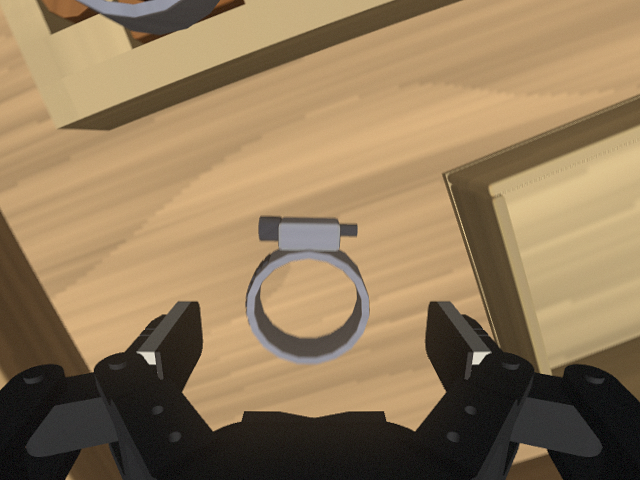

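```bash
python3 - <<'E'
from h import *
M=cm("wrist")
print(p2w("wrist",[(308,304)],.027,M))
E
```

```text
[[ 0.59366841 -0.2954139   0.027     ]]
```

Call:
move_arm(
  plan=[
    {"delta_pos": [-0.012,0.205,-0.01],"spin": 0,"claw": 0},
    {"delta_pos": [-0.012,0.205,-0.01],"spin": 0,"claw": 0},
    {"delta_pos": [-0.012,0.205,-0.01],"spin": 0,"claw": 255},
    {"delta_pos": [-0.012,0.205,-0.01],"spin": 0,"claw": 255},
    {"delta_pos": [-0.012,0.205,-0.01],"spin": 0,"claw": 255},
  ],
)

```text
time: 4.05
position: [0.59, -0.2931, 0.0143]
eef_rot: [-90.1, -0.1, 70.7]
force: [-1.3, 1.3, 7.4]
opening: 0.661
```

Call:
move_arm(
  plan=[
    {"delta_pos": [0,0,0],"spin": 0,"claw": 255},
    {"delta_pos": [0,0,0],"spin": 0,"claw": 255},
    {"delta_pos": [0,0,0],"spin": 0,"claw": 255},
  ],
)

```text
time: 4.35
position: [0.5905, -0.2933, 0.0152]
eef_rot: [-90.2, -0.1, 70.7]
force: [-0.5, 0.8, -0.4]
opening: 0.666
```

```bash
python3 - <<'E'
from h import *
cv2.imwrite("pics/w3.png",eyes.capture("wrist"))
go(.588,-.2925,.010)
E
```

```text
t 4.4 pos [ 0.5902 -0.2932  0.0148] yaw 70.72 tilt 0.19 | d [-0.001  0.024  0.012] spin 0 open 0.665 F [ 0.1  0.3 -1.1]
```

View pics/w3.png

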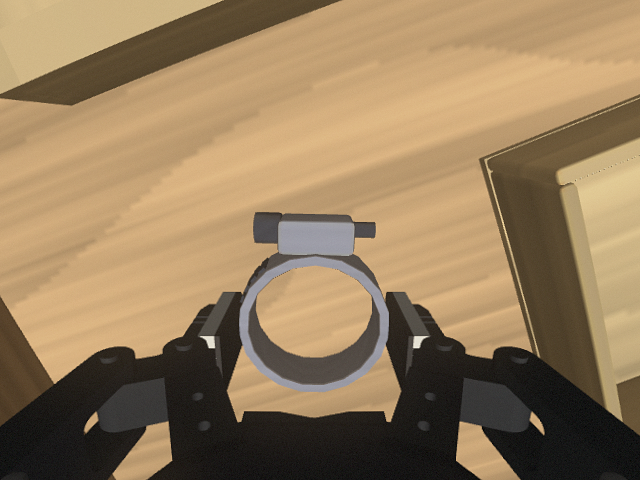

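Call:
move_arm(
  plan=[
    {"delta_pos": [0,-0.2,0],"spin": 0,"claw": 255},
    {"delta_pos": [0,-0.5,0],"spin": 0,"claw": 255},
    {"delta_pos": [0,-0.5,0],"spin": 0.3,"claw": 255},
    {"delta_pos": [0,-0.5,0],"spin": 0.6,"claw": 255},
    {"delta_pos": [0,-0.5,0],"spin": 0.9,"claw": 255},
  ],
)

```text
time: 4.9
position: [0.5901, -0.2932, 0.1156]
eef_rot: [-90.2, -0.2, 44.6]
force: [0.4, 0.5, -1.6]
opening: 0.659
```

```bash
python3 - <<'E'
from h import *
go(.6134,-.1718,.12,2.9)
E
```

```text
t 4.9 pos [ 0.5901 -0.2932  0.1156] yaw 44.58 tilt 0.26 | d [ 0.509 -0.022  0.351] spin 1.389 open 0.659 F [ 0.4  0.5 -1.6]
```

Call:
move_arm(
  plan=[
    {"delta_pos": [0.2,0,0.15],"spin": 0.3,"claw": 255},
    {"delta_pos": [0.4,0,0.3],"spin": 0.6,"claw": 255},
    {"delta_pos": [0.51,0,0.35],"spin": 0.8,"claw": 255},
    {"delta_pos": [0.51,0,0.35],"spin": 1,"claw": 255},
  ],
)

```text
time: 5.3
position: [0.6153, -0.1647, 0.1145]
eef_rot: [-89.8, -0.3, 14.8]
force: [-0.1, 0.1, -0.6]
opening: 0.661
```

Call:
move_arm(
  plan=[
    {"delta_pos": [0,0,0],"spin": 0.3,"claw": 255},
    {"delta_pos": [0,0,0],"spin": 0.39,"claw": 255},
  ],
)

```text
time: 5.5
position: [0.6155, -0.163, 0.1139]
eef_rot: [-89.7, -0.2, 3.0]
force: [-0.2, 0.6, -1.0]
opening: 0.662
```

```bash
python3 - <<'E'
from h import *
cv2.imwrite("pics/w4.png",eyes.capture("wrist"))
cv2.imwrite("pics/t4.png",eyes.capture("top"))
go(.6134,-.1718,.02,2.9)
E
```

```text
t 5.6 pos [ 0.6152 -0.1642  0.1141] yaw 3.17 tilt 0.27 | d [-0.012  0.47  -0.039] spin 0.009 open 0.662 F [ 0.4  0.6 -1.2]
```

View pics/w4.png

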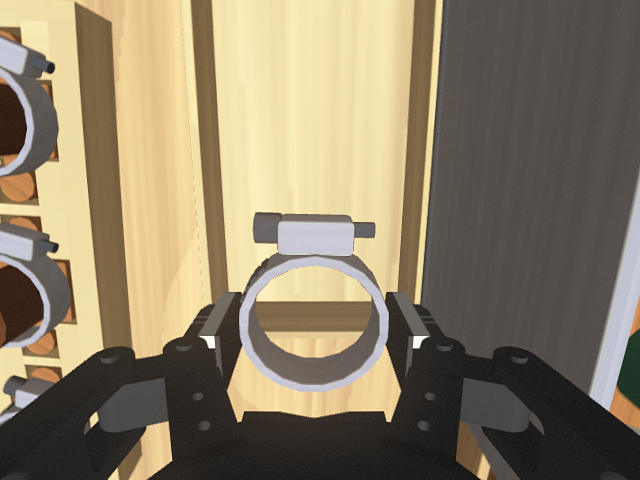

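View pics/t4.png

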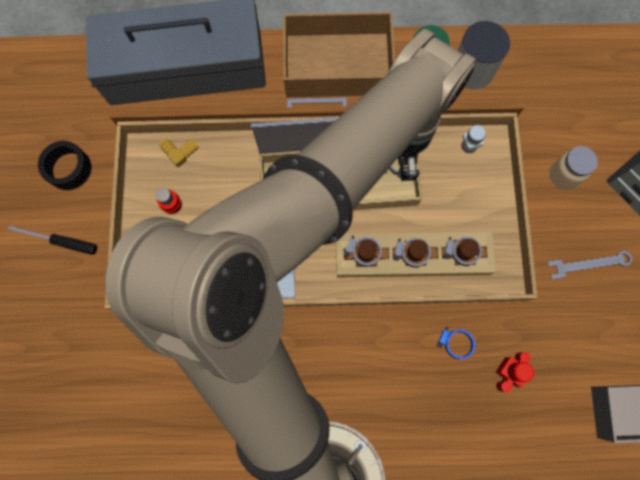

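```bash
python3 - <<'E'
from h import *
M=cm("wrist")
print(p2w("wrist",[(192,80),(213,80),(415,80),(437,80),(315,331),(225,331)],.058,M))
print(p2w("wrist",[(315,302)],.013,M))
E
python3 - <<'E'
import cv2
im=cv2.imread("pics/w4.png")
cv2.imwrite("pics/w4c.png",cv2.resize(im[0:400,170:470],None,fx=2,fy=1.5))
E
```

```text
[[ 0.54966857 -0.0728062   0.058     ]
 [ 0.5600255  -0.07234023  0.058     ]
 [ 0.65894384 -0.06684682  0.058     ]
 [ 0.66980769 -0.06612839  0.058     ]
 [ 0.61759941 -0.20567715  0.058     ]
 [ 0.56515403 -0.20865563  0.058     ]]
[[ 0.61797567 -0.2078693   0.013     ]]
```

View pics/w4c.png

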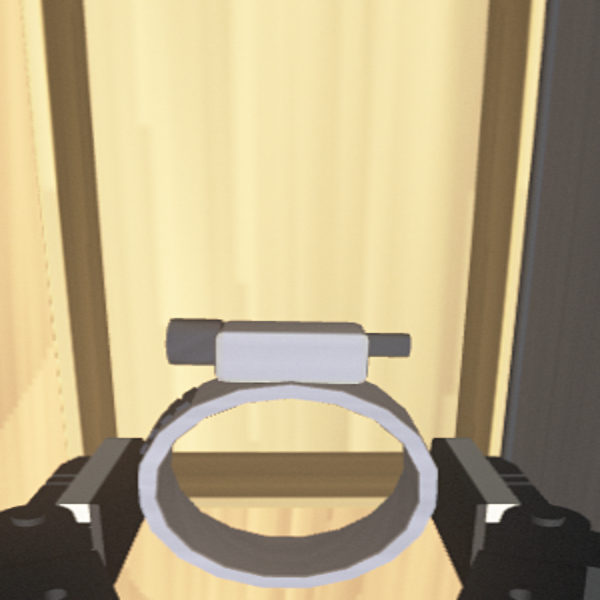

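Call:
move_arm(
  plan=[
    {"delta_pos": [0,0,-0.036],"spin": 0,"claw": 255},
    {"delta_pos": [0,0.2,-0.036],"spin": 0,"claw": 255},
    {"delta_pos": [0,0.35,-0.036],"spin": 0,"claw": 255},
    {"delta_pos": [0,0.455,-0.036],"spin": 0,"claw": 255},
    {"delta_pos": [0,0.455,-0.036],"spin": 0,"claw": 255},
  ],
)

```text
time: 6.1
position: [0.6173, -0.1734, 0.0278]
eef_rot: [-89.7, -0.4, 3.1]
force: [-6.6, 3.0, 24.7]
opening: 0.663
```

```bash
python3 - <<'E'
from h import *
cv2.imwrite("pics/w5.png",eyes.capture("wrist"))
go(.6144,-.1718,.02,2.9)
E
```

```text
t 6.15 pos [ 0.6174 -0.1733  0.0278] yaw 3.16 tilt 0.45 | d [-0.015  0.039  0.008] spin 0.009 open 0.659 F [-4.6  2.8 24.9]
```

View pics/w5.png

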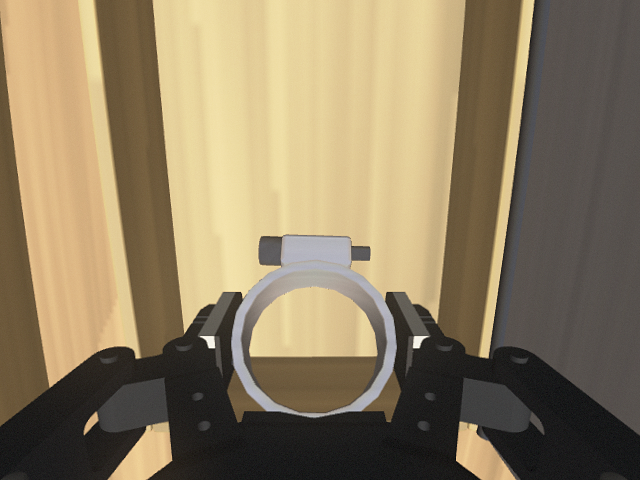

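Call:
move_arm(
  plan=[
    {"delta_pos": [0,-0.03,0],"spin": 0,"claw": 255},
    {"delta_pos": [-0.035,-0.03,0],"spin": 0,"claw": 255},
    {"delta_pos": [-0.035,-0.03,0],"spin": 0,"claw": 255},
  ],
)

```text
time: 6.45
position: [0.6088, -0.1745, 0.0335]
eef_rot: [-89.7, -0.3, 3.1]
force: [0.1, -0.2, -1.4]
opening: 0.662
```

```bash
python3 - <<'E'
from h import *
cv2.imwrite("pics/s5.png",eyes.capture("side")[130:300,300:470].repeat(3,0).repeat(3,1))
go(.61,-.1718,.02,2.9)
E
```

```text
t 6.5 pos [ 0.6091 -0.174   0.0331] yaw 3.11 tilt 0.41 | d [0.005 0.066 0.01 ] spin 0.007 open 0.666 F [ 0.4 -0.7 -1. ]
```

View pics/s5.png

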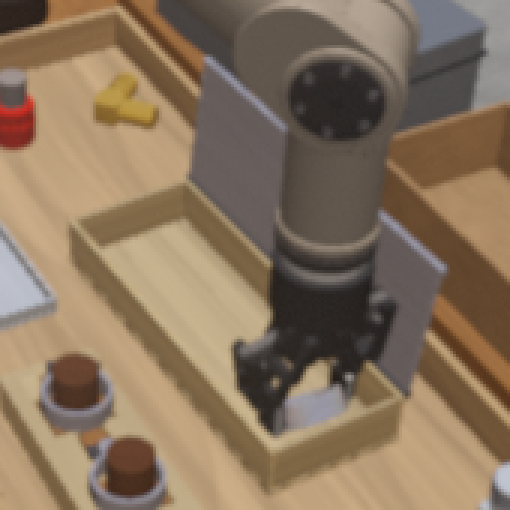

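Call:
move_arm(
  plan=[
    {"delta_pos": [0,0.03,0],"spin": 0,"claw": 255},
    {"delta_pos": [0,0.05,0],"spin": 0,"claw": 255},
    {"delta_pos": [0,0.05,0],"spin": 0,"claw": 255},
  ],
)

```text
time: 6.8
position: [0.6098, -0.1743, 0.028]
eef_rot: [-89.5, -0.4, 3.1]
force: [-8.6, 5.5, 34.6]
opening: 0.656
```

Call:
move_arm(
  plan=[
    {"delta_pos": [0,-0.2,0],"spin": 0,"claw": 255},
    {"delta_pos": [0,-0.2,0.06],"spin": 0,"claw": 255},
    {"delta_pos": [0,-0.2,0.06],"spin": 0,"claw": 255},
  ],
)

```text
time: 7.1
position: [0.6096, -0.1606, 0.0679]
eef_rot: [-89.4, -0.4, 3.2]
force: [0.0, 0.6, -1.3]
opening: 0.661
```

```bash
python3 - <<'E'
from h import *
cv2.imwrite("pics/w6.png",eyes.capture("wrist"))
go(.61,-.1718,.02,2.9)
E
```

```text
t 7.15 pos [ 0.6086 -0.1609  0.0669] yaw 3.23 tilt 0.62 | d [ 0.003  0.234 -0.057] spin 0.011 open 0.662 F [ 0.4  0.1 -1. ]
```

View pics/w6.png

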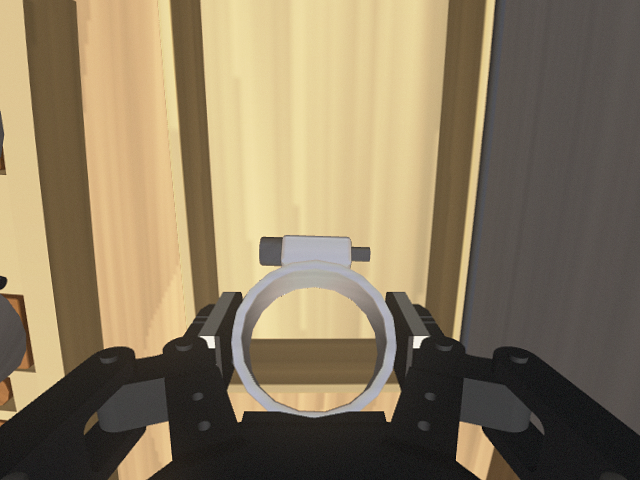

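Call:
move_arm(
  plan=[
    {"delta_pos": [0,0.12,0.01],"spin": 0,"claw": 255},
    {"delta_pos": [0,0.17,0.01],"spin": 0,"claw": 255},
    {"delta_pos": [0,0.19,0.01],"spin": 0,"claw": 255},
    {"delta_pos": [0,0.19,0.01],"spin": 0,"claw": 255},
  ],
)

```text
time: 7.55
position: [0.607, -0.1582, 0.028]
eef_rot: [-89.3, -0.1, 3.2]
force: [-1.9, 1.2, 4.7]
opening: 0.66
```

Call:
move_arm(
  plan=[
    {"delta_pos": [0,0,0],"spin": 0,"claw": 55},
    {"delta_pos": [0,0,0],"spin": 0,"claw": 55},
    {"delta_pos": [0,0,0],"spin": 0,"claw": 45},
    {"delta_pos": [0,-0.2,0],"spin": 0,"claw": 45},
    {"delta_pos": [0,-0.4,0],"spin": 0,"claw": 45},
  ],
)

```text
time: 8.05
position: [0.6063, -0.1588, 0.1077]
eef_rot: [-89.3, 0.1, 3.2]
force: [1.3, 0.2, 1.3]
opening: 0.823
```

```bash
python3 - <<'E'
from h import *
cv2.imwrite("pics/w7.png",eyes.capture("wrist"))
go(.4428,-.0925,.15,-.9)
E
```

```text
t 8.1 pos [ 0.6106 -0.1615  0.1155] yaw 3.16 tilt 0.76 | d [-0.817 -0.177  0.392] spin 0.135 open 0.826 F [ 1.9 -2.5  3.8]
```

View pics/w7.png

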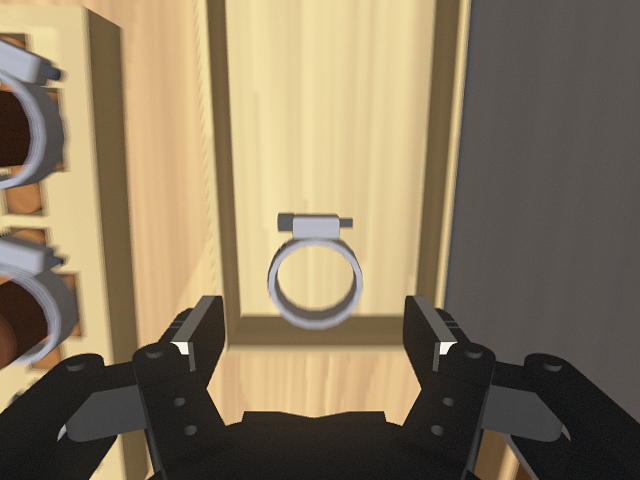

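Call:
move_arm(
  plan=[
    {"delta_pos": [0,-0.2,0],"spin": 0,"claw": 0},
    {"delta_pos": [-0.3,-0.2,-0.25],"spin": 0.1,"claw": 0},
    {"delta_pos": [-0.8,-0.2,-0.65],"spin": 0.135,"claw": 0},
    {"delta_pos": [-0.88,-0.2,-0.6],"spin": 0.135,"claw": 0},
    {"delta_pos": [-0.88,-0.2,-0.6],"spin": 0.135,"claw": 0},
  ],
)

```text
time: 8.6
position: [0.451, -0.2851, 0.1529]
eef_rot: [-89.5, -0.6, -0.9]
force: [-0.9, -0.1, 0.9]
opening: 1.001
```

```bash
python3 - <<'E'
from h import *
cv2.imwrite("pics/w8.png",eyes.capture("wrist"))
go(.441,-.2935,.055,-.9)
E
```

```text
t 8.65 pos [ 0.4414 -0.2909  0.153 ] yaw -1.59 tilt 0.51 | d [-0.004  0.49  -0.016] spin -0.023 open 0.997 F [-7.6 -3.5 -0.1]
```

View pics/w8.png

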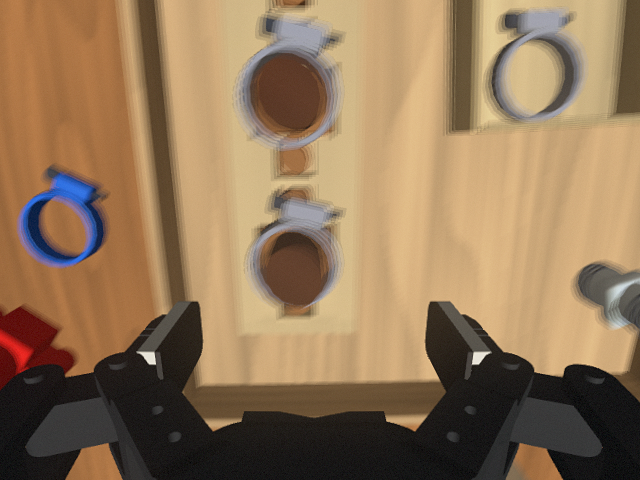

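```bash
python3 - <<'E'
from h import *
eyes.capture("side")
M=cm("wrist"); im=eyes.capture("wrist"); cv2.imwrite("pics/w9.png",im)
go(.441,-.2935,.055,-.9)
np.save("M9.npy",np.array(M,dtype=object),allow_pickle=True)
E
```

```text
t 8.75 pos [ 0.4492 -0.2864  0.1532] yaw -1.33 tilt 0.8 | d [-0.045  0.49  -0.041] spin -0.014 open 0.995 F [ 0.3  0.9 -0.1]
```

View pics/w9.png

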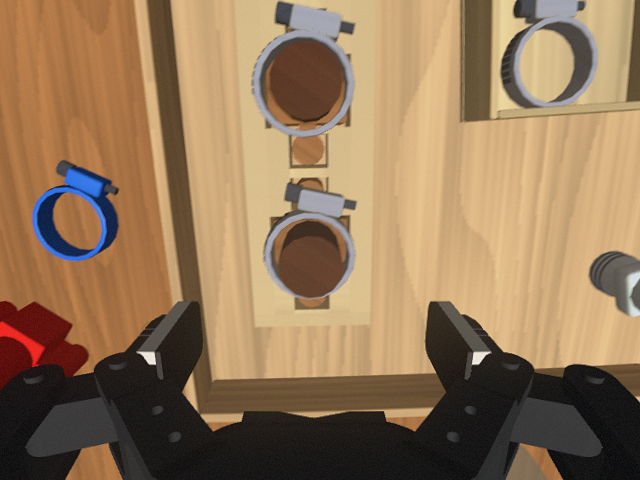

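```bash
python3 - <<'E'
from h import *
M=tuple(np.load("M9.npy",allow_pickle=True))
print(p2w("wrist",[(309,255),(302,83)],.067,M)); print("rack",p2w("wrist",[(255,327),(371,324)],.046,M)); print("post",p2w("wrist",[(312,264),(305,82)],.093,M))
print("c4",p2w("wrist",[(549,63)],.032,M))
E
```

```text
[[ 0.44198915 -0.29309669  0.067     ]
 [ 0.44116812 -0.19133225  0.067     ]]
rack [[ 0.40063084 -0.35338084  0.046     ]
 [ 0.48520061 -0.35361208  0.046     ]]
post [[ 0.44389005 -0.290369    0.093     ]
 [ 0.44315561 -0.1943691   0.093     ]]
c4 [[ 0.60324325 -0.17687105  0.032     ]]
```

Call:
move_arm(
  plan=[
    {"delta_pos": [-0.036,0,-0.035],"spin": -0.014,"claw": 0},
    {"delta_pos": [-0.036,0.2,-0.035],"spin": -0.014,"claw": 0},
    {"delta_pos": [-0.036,0.4,-0.035],"spin": -0.014,"claw": 0},
    {"delta_pos": [-0.036,0.48,-0.035],"spin": -0.014,"claw": 0},
    {"delta_pos": [-0.036,0.48,-0.035],"spin": -0.014,"claw": 0},
  ],
)

```text
time: 9.25
position: [0.4419, -0.2911, 0.0551]
eef_rot: [-89.4, -0.3, -0.8]
force: [-0.9, -0.4, 0.0]
opening: 1.006
```

```bash
python3 - <<'E'
from h import *
cv2.imwrite("pics/w10.png",eyes.capture("wrist"))
go(.442,-.293,.055,-.9)
E
```

```text
t 9.3 pos [ 0.4429 -0.2923  0.0568] yaw -0.86 tilt 0.74 | d [-0.005  0.009 -0.004] spin 0.001 open 1.0 F [ 0.4 -0.9  0.4]
```

View pics/w10.png

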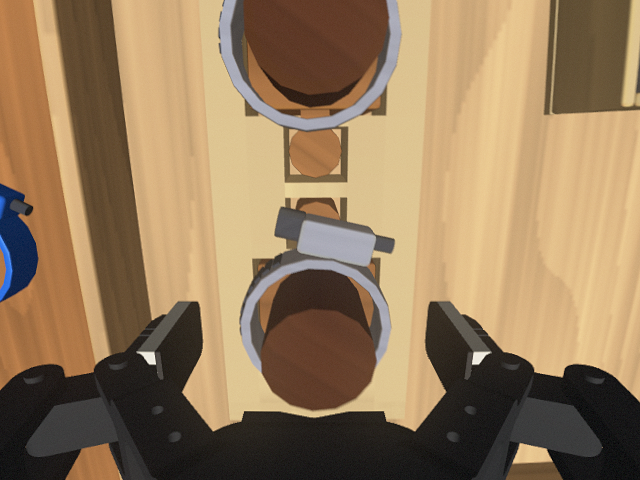

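Call:
move_arm(
  plan=[
    {"delta_pos": [0,0.005,0],"spin": 0,"claw": 255},
    {"delta_pos": [0,0.005,0],"spin": 0,"claw": 255},
    {"delta_pos": [0,0.005,0],"spin": 0,"claw": 255},
    {"delta_pos": [0,0.005,0],"spin": 0,"claw": 255},
    {"delta_pos": [0,0.005,0],"spin": 0,"claw": 255},
  ],
)

```text
time: 9.8
position: [0.4442, -0.293, 0.0579]
eef_rot: [-89.5, -0.7, -0.8]
force: [-1.1, 0.5, 7.8]
opening: 0.647
```

Call:
move_arm(
  plan=[
    {"delta_pos": [0,-0.15,0],"spin": 0,"claw": 255},
    {"delta_pos": [0,-0.35,0],"spin": 0,"claw": 255},
    {"delta_pos": [0,-0.45,0],"spin": 0,"claw": 255},
    {"delta_pos": [0,-0.45,0],"spin": 0,"claw": 255},
  ],
)

```text
time: 10.2
position: [0.4453, -0.2956, 0.1517]
eef_rot: [-89.7, -1.1, -0.8]
force: [0.7, -0.7, 0.1]
opening: 0.65
```

```bash
python3 - <<'E'
from h import *
cv2.imwrite("pics/w11.png",eyes.capture("wrist"))
go(.608,-.091,.14,3)
E
```

```text
t 10.25 pos [ 0.4443 -0.2944  0.1498] yaw -0.8 tilt 1.02 | d [0.803 0.07  1.028] spin -0.127 open 0.649 F [-0.3 -0.1 -1. ]
```

View pics/w11.png

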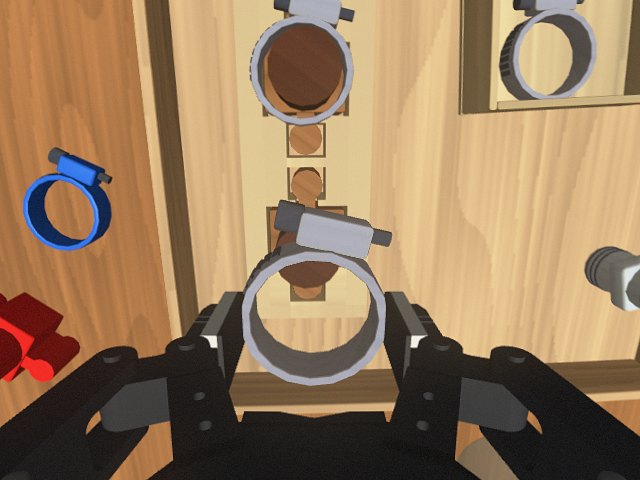

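Call:
move_arm(
  plan=[
    {"delta_pos": [0.2,0,0.25],"spin": 0,"claw": 255},
    {"delta_pos": [0.4,0,0.5],"spin": -0.05,"claw": 255},
    {"delta_pos": [0.6,0,0.75],"spin": -0.1,"claw": 255},
    {"delta_pos": [0.75,0,0.95],"spin": -0.13,"claw": 255},
    {"delta_pos": [0.8,0,1],"spin": -0.13,"claw": 255},
  ],
)

```text
time: 10.75
position: [0.603, -0.0992, 0.1526]
eef_rot: [-89.6, -0.8, 3.1]
force: [0.2, -0.7, -0.9]
opening: 0.648
```

```bash
python3 - <<'E'
from h import *
eyes.capture("side");M=cm("wrist")
cv2.imwrite("pics/w12.png",eyes.capture("wrist"))
go(.608,-.091,.026,3)
E
```

```text
t 10.85 pos [ 0.6074 -0.0917  0.1517] yaw 3.88 tilt 1.15 | d [-0.008  0.628 -0.003] spin 0.029 open 0.647 F [ 0.5  0.9 -0.7]
```

View pics/w12.png

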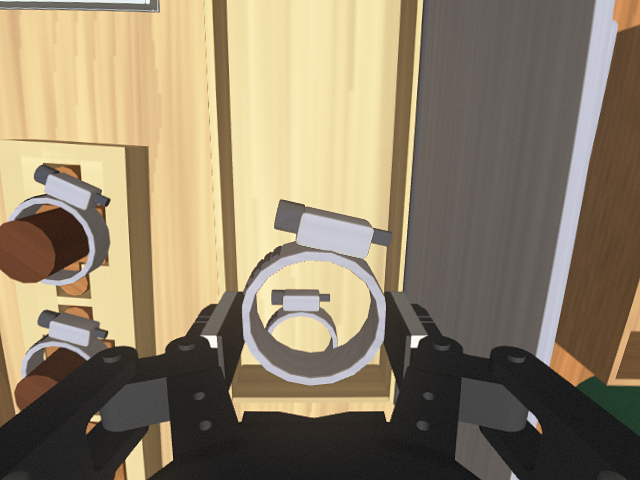

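```bash
python3 - <<'E'
from h import *
M=cm("wrist")
print(p2w("wrist",[(300,291)],.03,M),p2w("wrist",[(300,268),(330,268)],.03,M))
E
```

```text
[[ 0.60137582 -0.13545536  0.03      ]] [[ 0.60032044 -0.11728831  0.03      ]
 [ 0.62237705 -0.11592005  0.03      ]]
```

Call:
move_arm(
  plan=[
    {"delta_pos": [0,0.2,-0.015],"spin": 0.03,"claw": 255},
    {"delta_pos": [0,0.4,-0.015],"spin": 0.03,"claw": 255},
    {"delta_pos": [0,0.55,-0.015],"spin": 0.03,"claw": 255},
    {"delta_pos": [0,0.62,-0.015],"spin": 0.03,"claw": 255},
    {"delta_pos": [0,0.62,-0.015],"spin": 0.03,"claw": 255},
  ],
)

```text
time: 11.35
position: [0.6081, -0.0931, 0.0258]
eef_rot: [-89.4, -0.7, 3.0]
force: [-0.5, -0.8, -0.3]
opening: 0.651
```

Call:
move_arm(
  plan=[
    {"delta_pos": [0,0.015,0],"spin": 0,"claw": 55},
    {"delta_pos": [0,0.015,0],"spin": 0,"claw": 50},
    {"delta_pos": [0,0.015,0],"spin": 0,"claw": 45},
    {"delta_pos": [0,-0.2,0],"spin": 0,"claw": 45},
    {"delta_pos": [0,-0.4,0],"spin": 0,"claw": 45},
  ],
)

```text
time: 11.85
position: [0.6067, -0.0941, 0.1069]
eef_rot: [-89.4, -0.7, 3.0]
force: [1.0, 0.4, 0.3]
opening: 0.82
```

```bash
python3 - <<'E'
from h import *
eyes.capture("side")
cv2.imwrite("pics/w13.png",eyes.capture("wrist"))
go(.442,-.193,.15,-.9)
E
```

```text
t 11.95 pos [ 0.6114 -0.0961  0.1123] yaw 2.93 tilt 1.52 | d [-0.866 -0.214 -0.439] spin 0.128 open 0.826 F [ 0.9 -0.5  0.9]
```

View pics/w13.png

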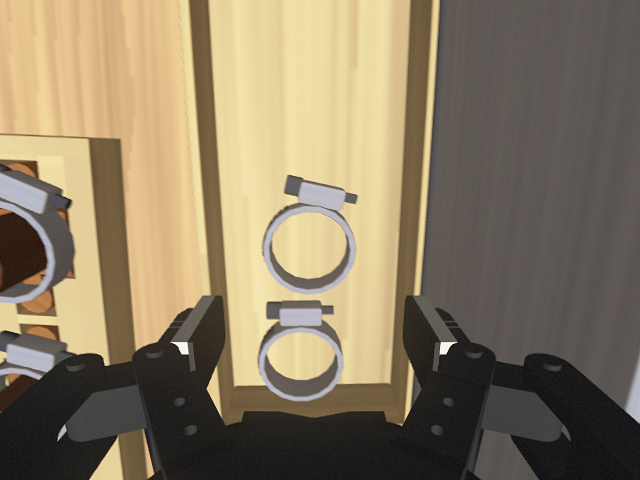

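Call:
move_arm(
  plan=[
    {"delta_pos": [-0.15,-0.2,-0.05],"spin": 0.05,"claw": 0},
    {"delta_pos": [-0.4,-0.21,-0.2],"spin": 0.12,"claw": 0},
    {"delta_pos": [-0.65,-0.21,-0.35],"spin": 0.12,"claw": 0},
    {"delta_pos": [-0.86,-0.21,-0.44],"spin": 0.128,"claw": 0},
    {"delta_pos": [-0.86,-0.21,-0.44],"spin": 0.128,"claw": 0},
  ],
)

```text
time: 12.45
position: [0.4377, -0.1959, 0.1491]
eef_rot: [-89.2, -1.3, -1.3]
force: [0.1, 0.5, -0.2]
opening: 1.0
```

```bash
python3 - <<'E'
from h import *
eyes.capture("side"); eyes.capture("side")
go(.442,-.1925,.056,-.9)
E
```

```text
t 12.55 pos [ 0.441  -0.1943  0.1495] yaw -1.19 tilt 1.61 | d [-0.007  0.467  0.003] spin -0.01 open 1.004 F [0.9 0.3 0.7]
```

Call:
move_arm(
  plan=[
    {"delta_pos": [-0.007,0.2,0.003],"spin": -0.01,"claw": 0},
    {"delta_pos": [-0.007,0.4,0.003],"spin": -0.01,"claw": 0},
    {"delta_pos": [-0.007,0.467,0.003],"spin": -0.01,"claw": 0},
    {"delta_pos": [-0.007,0.467,0.003],"spin": -0.01,"claw": 0},
  ],
)

```text
time: 12.95
position: [0.4419, -0.1917, 0.0547]
eef_rot: [-89.3, -1.2, -0.8]
force: [-0.6, -0.3, -0.5]
opening: 0.995
```

```bash
python3 - <<'E'
from h import *
cv2.imwrite("pics/w14.png",eyes.capture("wrist"))
go(.442,-.193,.056,-.9)
E
```

```text
t 13.0 pos [ 0.4428 -0.1925  0.0561] yaw -0.84 tilt 1.57 | d [-0.004  0.    -0.002] spin 0.002 open 1.001 F [ 1.4 -0.6  0.5]
```

View pics/w14.png

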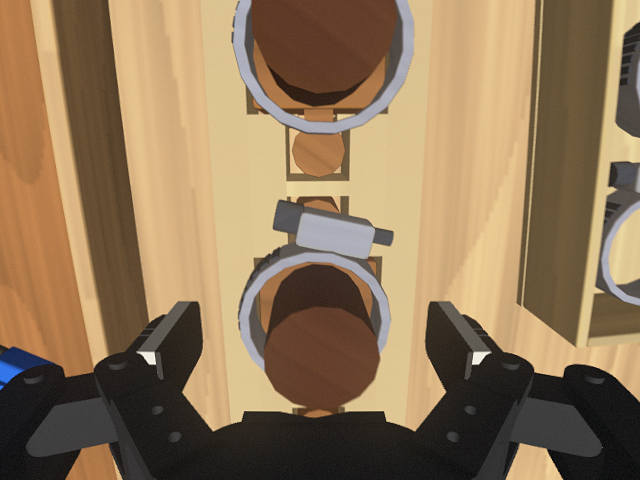

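Call:
move_arm(
  plan=[
    {"delta_pos": [0,0,0],"spin": 0,"claw": 255},
    {"delta_pos": [0,0,0],"spin": 0,"claw": 255},
    {"delta_pos": [0,0,0],"spin": 0,"claw": 255},
    {"delta_pos": [0,0,0],"spin": 0,"claw": 255},
    {"delta_pos": [0,0,0],"spin": 0,"claw": 255},
  ],
)

```text
time: 13.5
position: [0.4444, -0.1929, 0.0582]
eef_rot: [-89.3, -1.6, -0.8]
force: [-1.2, 2.2, 9.0]
opening: 0.649
```

Call:
move_arm(
  plan=[
    {"delta_pos": [0,-0.15,0],"spin": 0,"claw": 255},
    {"delta_pos": [0,-0.35,0],"spin": 0,"claw": 255},
    {"delta_pos": [0,-0.45,0],"spin": 0,"claw": 255},
    {"delta_pos": [0,-0.45,0],"spin": 0,"claw": 255},
  ],
)

```text
time: 13.9
position: [0.4444, -0.1951, 0.1516]
eef_rot: [-89.3, -2.1, -0.8]
force: [0.5, 0.5, 0.0]
opening: 0.646
```

```bash
python3 - <<'E'
from h import *
M=cm("wrist");cv2.imwrite("pics/w15.png",eyes.capture("wrist"))
go(.605,-.015,.14,3)
E
```

```text
t 13.95 pos [ 0.4433 -0.1941  0.1499] yaw -0.77 tilt 2.02 | d [0.794 0.087 0.905] spin -0.126 open 0.645 F [ 0.7  0.8 -1.1]
```

View pics/w15.png

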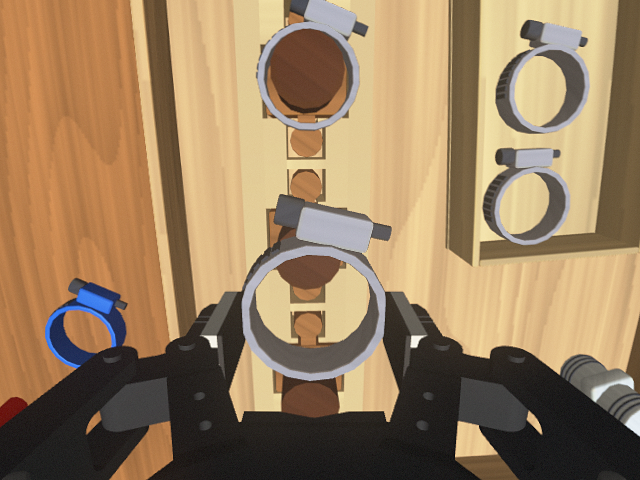

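Call:
move_arm(
  plan=[
    {"delta_pos": [0.2,0,0.2],"spin": 0,"claw": 255},
    {"delta_pos": [0.4,0.05,0.45],"spin": -0.05,"claw": 255},
    {"delta_pos": [0.6,0.08,0.68],"spin": -0.1,"claw": 255},
    {"delta_pos": [0.75,0.08,0.85],"spin": -0.13,"claw": 255},
    {"delta_pos": [0.79,0.08,0.9],"spin": -0.13,"claw": 255},
  ],
)

```text
time: 14.45
position: [0.6048, -0.0128, 0.1396]
eef_rot: [-89.3, -1.8, 3.3]
force: [-0.0, -0.6, 0.4]
opening: 0.646
```

```bash
python3 - <<'E'
from h import *
eyes.capture("side");eyes.capture("side");M=cm("wrist")
cv2.imwrite("pics/w16.png",eyes.capture("wrist"))
go(.606,-.016,.027,3)
E
```

```text
t 14.6 pos [ 0.6049 -0.0122  0.1394] yaw 3.51 tilt 1.9 | d [-0.013  0.562 -0.026] spin 0.017 open 0.644 F [-0.2 -0.9 -0.5]
```

View pics/w16.png

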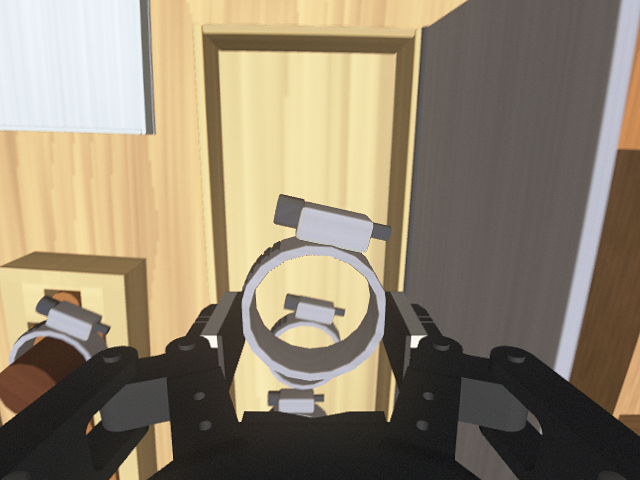

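```bash
python3 - <<'E'
from h import *
M=cm("wrist")
print(p2w("wrist",[(300,295),(330,300)],.03,M))
print("rim end inner",p2w("wrist",[(310,37)],.058,M))
E
```

```text
[[ 0.60018568 -0.05366015  0.03      ]
 [ 0.62196424 -0.05650344  0.03      ]]
rim end inner [[0.59722242 0.10815672 0.058     ]]
```

Call:
move_arm(
  plan=[
    {"delta_pos": [-0.01,0.2,-0.02],"spin": 0.017,"claw": 255},
    {"delta_pos": [-0.01,0.38,-0.02],"spin": 0.017,"claw": 255},
    {"delta_pos": [-0.01,0.5,-0.02],"spin": 0.017,"claw": 255},
    {"delta_pos": [-0.01,0.55,-0.02],"spin": 0.017,"claw": 255},
    {"delta_pos": [-0.01,0.56,-0.02],"spin": 0.017,"claw": 255},
  ],
)

```text
time: 15.1
position: [0.6049, -0.0159, 0.0261]
eef_rot: [-89.4, -1.6, 2.9]
force: [0.3, -0.0, -0.2]
opening: 0.65
```

Call:
move_arm(
  plan=[
    {"delta_pos": [0,0.01,0],"spin": 0,"claw": 55},
    {"delta_pos": [0,0.01,0],"spin": 0,"claw": 50},
    {"delta_pos": [0,0.01,0],"spin": 0,"claw": 45},
    {"delta_pos": [0,-0.2,0],"spin": 0,"claw": 45},
    {"delta_pos": [0,-0.4,0],"spin": 0,"claw": 45},
  ],
)

```text
time: 15.6
position: [0.6022, -0.017, 0.1071]
eef_rot: [-89.4, -1.5, 2.9]
force: [1.0, 0.2, 1.1]
opening: 0.823
```

```bash
python3 - <<'E'
from h import *
eyes.capture("side")
cv2.imwrite("pics/w17.png",eyes.capture("wrist"))
go(.4435,-.0925,.15,-.9)
E
```

```text
t 15.7 pos [ 0.6071 -0.0182  0.1123] yaw 2.87 tilt 2.36 | d [-0.827 -0.225 -0.328] spin 0.126 open 0.821 F [1.1 0.2 0.4]
```

View pics/w17.png

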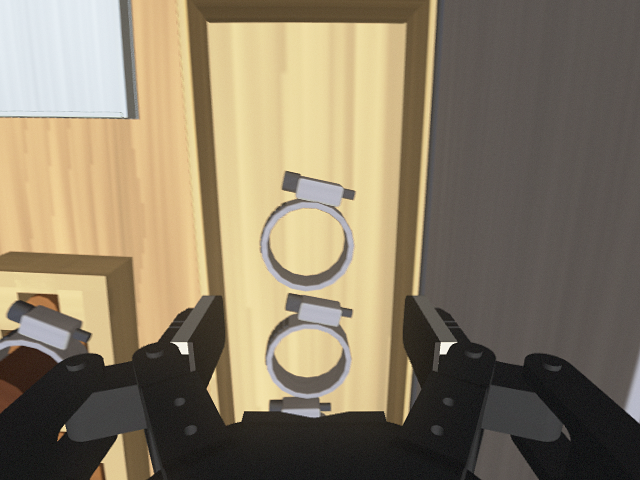

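```bash
python3 - <<'E'
from h import *
for i in range(4):
    eyes.capture("side"); go(.4435,-.0925,.15,-.9)
E
```

```text
t 15.75 pos [ 0.6053 -0.0174  0.1098] yaw 2.9 tilt 2.13 | d [-0.819 -0.234 -0.332] spin 0.127 open 0.822 F [0.3 0.7 0.1]
t 15.8 pos [ 0.6037 -0.0168  0.1078] yaw 2.91 tilt 1.92 | d [-0.812 -0.241 -0.334] spin 0.127 open 0.823 F [-0.4 -0.1 -1.5]
t 15.85 pos [ 0.6027 -0.0165  0.1064] yaw 2.92 tilt 1.78 | d [-0.808 -0.245 -0.336] spin 0.127 open 0.824 F [ 0.4  1.2 -0.5]
t 15.9 pos [ 0.6021 -0.0164  0.1056] yaw 2.93 tilt 1.69 | d [-0.805 -0.248 -0.337] spin 0.128 open 0.822 F [-0.2  1.4  0. ]
```

Call:
move_arm(
  plan=[
    {"delta_pos": [-0.15,-0.2,0],"spin": 0.05,"claw": 0},
    {"delta_pos": [-0.4,-0.24,-0.15],"spin": 0.12,"claw": 0},
    {"delta_pos": [-0.6,-0.24,-0.25],"spin": 0.12,"claw": 0},
    {"delta_pos": [-0.8,-0.24,-0.34],"spin": 0.128,"claw": 0},
    {"delta_pos": [-0.8,-0.24,-0.34],"spin": 0.128,"claw": 0},
  ],
)

```text
time: 16.4
position: [0.4368, -0.0954, 0.1461]
eef_rot: [-89.0, -1.1, -1.3]
force: [0.3, 0.8, -0.3]
opening: 0.999
```

```bash
python3 - <<'E'
from h import *
for i in range(5): eyes.capture("side")
M=cm("wrist");cv2.imwrite("pics/w18.png",eyes.capture("wrist"))
go(.4435,-.0925,.059,-.9)
E
```

```text
t 16.7 pos [ 0.4458 -0.0925  0.1484] yaw -0.81 tilt 1.67 | d [-0.023  0.447 -0.005] spin 0.003 open 1.001 F [ 0.   0.2 -0.3]
```

View pics/w18.png

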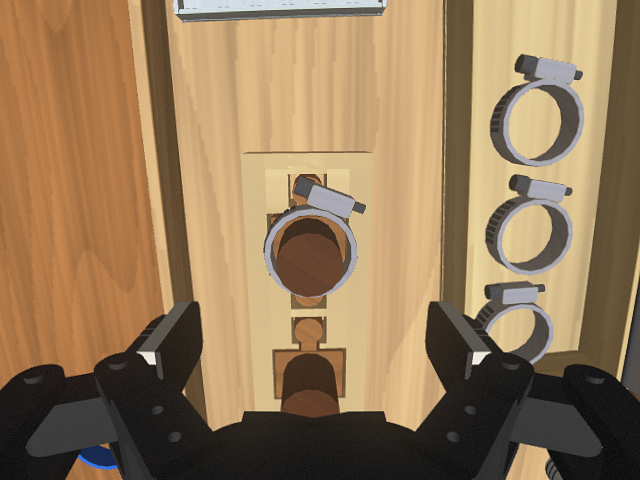

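```bash
python3 - <<'E'
from h import *
print(p2w("wrist",[(310,252)],.067))
E
```

```text
[[ 0.4448769  -0.09313226  0.067     ]]
```

Call:
move_arm(
  plan=[
    {"delta_pos": [-0.02,0.2,0],"spin": 0,"claw": 0},
    {"delta_pos": [-0.02,0.38,0],"spin": 0,"claw": 0},
    {"delta_pos": [-0.02,0.44,0],"spin": 0,"claw": 0},
    {"delta_pos": [-0.02,0.44,0],"spin": 0,"claw": 0},
  ],
)

```text
time: 17.1
position: [0.4434, -0.0916, 0.0591]
eef_rot: [-89.4, -1.3, -0.8]
force: [-0.8, 0.3, 0.6]
opening: 1.0
```

Call:
move_arm(
  plan=[
    {"delta_pos": [0,0,0],"spin": 0,"claw": 255},
    {"delta_pos": [0,0,0],"spin": 0,"claw": 255},
    {"delta_pos": [0,0,0],"spin": 0,"claw": 255},
    {"delta_pos": [0,0,0],"spin": 0,"claw": 255},
    {"delta_pos": [0,0,0],"spin": 0,"claw": 255},
  ],
)

```text
time: 17.6
position: [0.4447, -0.0918, 0.0609]
eef_rot: [-89.4, -1.5, -0.8]
force: [-3.3, 0.4, 8.1]
opening: 0.637
```

```bash
python3 - <<'E'
from h import *
for i in range(2): eyes.capture("side")
M=cm("wrist");cv2.imwrite("pics/w19.png",eyes.capture("wrist"))
go(.4435,-.0925,.15,-.9)
E
```

```text
t 17.75 pos [ 0.4447 -0.0918  0.0609] yaw -0.8 tilt 1.61 | d [ 0.005 -0.445  0.001] spin 0.003 open 0.637 F [-2.1 -0.   6.9]
```

View pics/w19.png

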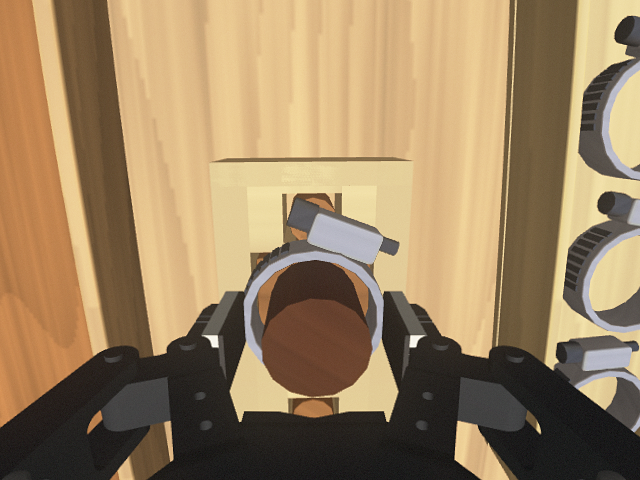

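Call:
move_arm(
  plan=[
    {"delta_pos": [0,-0.15,0],"spin": 0,"claw": 255},
    {"delta_pos": [0,-0.35,0],"spin": 0,"claw": 255},
    {"delta_pos": [0,-0.45,0],"spin": 0,"claw": 255},
    {"delta_pos": [0,-0.45,0],"spin": 0,"claw": 255},
    {"delta_pos": [0,-0.45,0],"spin": 0,"claw": 255},
  ],
)

```text
time: 18.25
position: [0.4427, -0.0922, 0.1513]
eef_rot: [-89.3, -1.6, -0.8]
force: [-0.4, -0.2, -0.9]
opening: 0.641
```

```bash
python3 - <<'E'
from h import *
for i in range(3): eyes.capture("side")
M=cm("wrist");cv2.imwrite("pics/w20.png",eyes.capture("wrist"))
go(.602,.059,.15,3)
E
```

```text
t 18.45 pos [ 0.4415 -0.0927  0.15  ] yaw -0.81 tilt 1.5 | d [0.791 0.027 0.769] spin -0.127 open 0.635 F [ 0.1  0.2 -1. ]
```

View pics/w20.png

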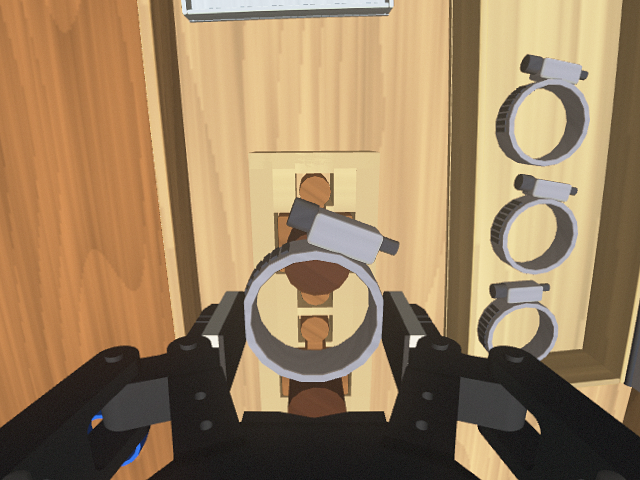

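Call:
move_arm(
  plan=[
    {"delta_pos": [0.2,0,0.2],"spin": 0,"claw": 255},
    {"delta_pos": [0.4,0.03,0.4],"spin": -0.05,"claw": 255},
    {"delta_pos": [0.6,0.03,0.6],"spin": -0.1,"claw": 255},
    {"delta_pos": [0.75,0.03,0.74],"spin": -0.12,"claw": 255},
    {"delta_pos": [0.79,0.03,0.77],"spin": -0.12,"claw": 255},
  ],
)

```text
time: 18.95
position: [0.6043, 0.0644, 0.1474]
eef_rot: [-89.4, -1.4, 3.2]
force: [0.6, -0.2, -0.8]
opening: 0.64
```

```bash
python3 - <<'E'
from h import *
for i in range(4): eyes.capture("side")
M=cm("wrist");cv2.imwrite("pics/w21.png",eyes.capture("wrist"))
go(.602,.059,.028,3)
E
```

```text
t 19.2 pos [0.6005 0.0574 0.1484] yaw 2.68 tilt 1.34 | d [-0.005  0.602  0.003] spin -0.011 open 0.631 F [ 0.9 -0.4 -1.6]
```

View pics/w21.png

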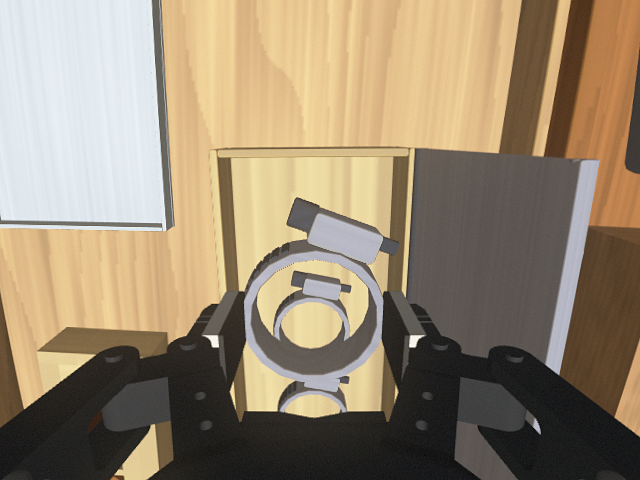

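```bash
python3 - <<'E'
from h import *
print(p2w("wrist",[(325,274),(345,285)],.03))
print("rim inner",p2w("wrist",[(320,157)],.058),p2w("wrist",[(224,230),(408,230)],.058))
E
```

```text
[[0.61184089 0.02896429 0.03      ]
 [0.62708722 0.02091648 0.03      ]]
rim inner [[0.60280342 0.11367033 0.058     ]] [[0.54464868 0.06604307 0.058     ]
 [0.66113869 0.07088972 0.058     ]]
```

Call:
move_arm(
  plan=[
    {"delta_pos": [0,0.2,0.035],"spin": 0,"claw": 255},
    {"delta_pos": [0,0.4,0.035],"spin": 0,"claw": 255},
    {"delta_pos": [0,0.54,0.035],"spin": 0,"claw": 255},
    {"delta_pos": [0,0.6,0.035],"spin": 0,"claw": 255},
    {"delta_pos": [0,0.6,0.035],"spin": 0,"claw": 255},
  ],
)

```text
time: 19.7
position: [0.6012, 0.0639, 0.0278]
eef_rot: [-89.6, -1.1, 2.5]
force: [-0.1, -0.2, -0.8]
opening: 0.641
```

```bash
python3 - <<'E'
from h import *
cv2.imwrite("pics/w22.png",eyes.capture("wrist"))
go(.602,.064,.028,3)
E
```

```text
t 19.75 pos [0.6024 0.0641 0.0289] yaw 2.56 tilt 1.33 | d [-0.002  0.004 -0.001] spin -0.015 open 0.637 F [0.6 0.4 0.1]
```

View pics/w22.png

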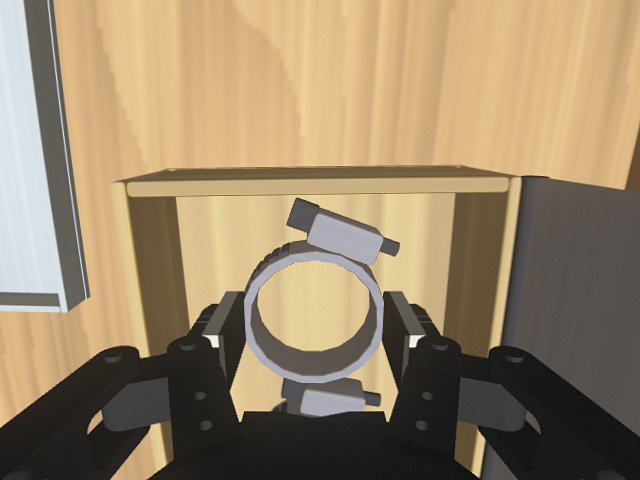

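Clear of its neighbour; release.

Call:
move_arm(
  plan=[
    {"delta_pos": [0,0.01,0],"spin": 0,"claw": 55},
    {"delta_pos": [0,0.01,0],"spin": 0,"claw": 50},
    {"delta_pos": [0,0.01,0],"spin": 0,"claw": 45},
    {"delta_pos": [0,-0.2,0],"spin": 0,"claw": 45},
    {"delta_pos": [0,-0.45,0],"spin": 0,"claw": 45},
  ],
)

```text
time: 20.25
position: [0.599, 0.0635, 0.1185]
eef_rot: [-89.6, -1.0, 2.6]
force: [1.6, 0.1, 0.2]
opening: 0.825
```

Call:
move_arm(
  plan=[
    {"delta_pos": [-0.25,-0.3,0],"spin": 0.03,"claw": 0},
    {"delta_pos": [-0.5,-0.35,-0.25],"spin": 0.06,"claw": 0},
    {"delta_pos": [-0.7,-0.3,-0.5],"spin": 0.1,"claw": 0},
    {"delta_pos": [-0.78,-0.3,-0.7],"spin": 0.11,"claw": 0},
    {"delta_pos": [-0.78,-0.3,-0.75],"spin": 0.11,"claw": 0},
  ],
)

```text
time: 20.75
position: [0.4481, -0.0933, 0.1749]
eef_rot: [-89.4, -1.1, -0.6]
force: [1.0, -0.1, 0.3]
opening: 1.001
```

```bash
python3 - <<'E'
from h import *
for i in range(5): eyes.capture("side")
cv2.imwrite("pics/w23.png",eyes.capture("wrist"))
cv2.imwrite("pics/t23.png",eyes.capture("top"))
go(.4435,-.093,.075,-.9)
E
```

```text
t 21.1 pos [ 0.4503 -0.0914  0.1748] yaw -0.61 tilt 1.13 | d [-0.043  0.498 -0.012] spin 0.01 open 0.997 F [1.2 0.7 0.3]
```

View pics/w23.png

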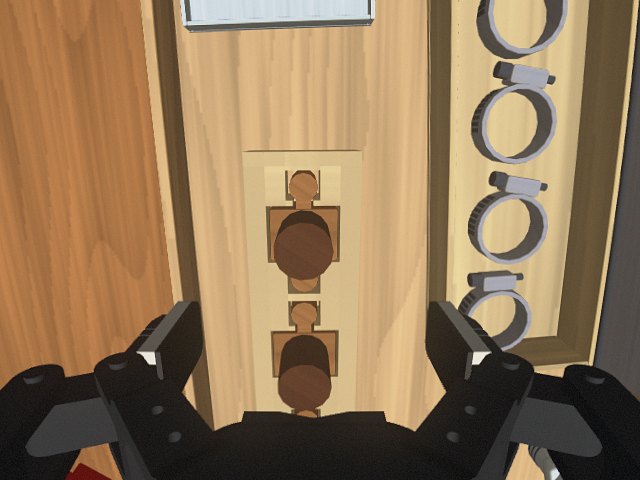

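View pics/t23.png

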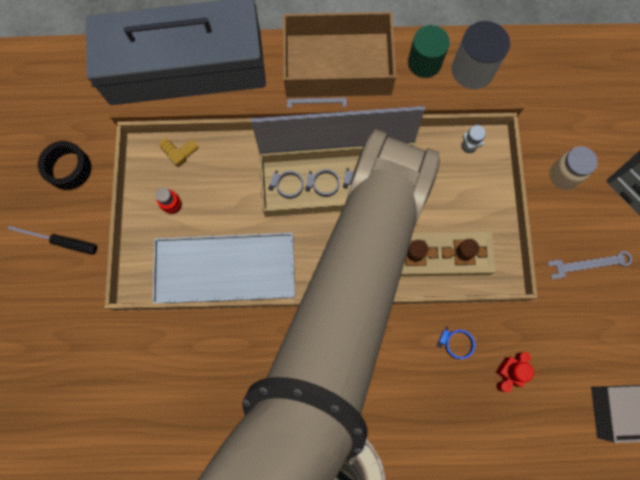

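```bash
python3 - <<'E'
from h import *
P=p2w("wrist",[(303,252),(304,387)],.093);print(P)
print("base",p2w("wrist",[(303,235)],.048),p2w("wrist",[(303,185)],.046))
go(.4425,-.092,.058,-.9)
E
```

```text
[[ 0.44439331 -0.09240782  0.093     ]
 [ 0.44328145 -0.18972189  0.093     ]]
base [[ 0.44396013 -0.0930565   0.048     ]] [[ 0.44458858 -0.05677817  0.046     ]]
t 21.1 pos [ 0.4503 -0.0914  0.1748] yaw -0.61 tilt 1.13 | d [-0.049  0.583 -0.008] spin 0.01 open 0.997 F [1.2 0.7 0.3]
```

Call:
move_arm(
  plan=[
    {"delta_pos": [-0.042,0.2,-0.008],"spin": 0.01,"claw": 0},
    {"delta_pos": [-0.042,0.4,-0.008],"spin": 0.01,"claw": 0},
    {"delta_pos": [-0.042,0.55,-0.008],"spin": 0.01,"claw": 0},
    {"delta_pos": [-0.042,0.58,-0.008],"spin": 0.01,"claw": 0},
    {"delta_pos": [-0.042,0.58,-0.008],"spin": 0.01,"claw": 0},
  ],
  squeeze=60,
)

```text
time: 21.6
position: [0.4439, -0.0918, 0.0581]
eef_rot: [-89.6, -0.9, -0.8]
force: [0.2, 0.2, -0.1]
opening: 0.997
```

Call:
move_arm(
  plan=[
    {"delta_pos": [0,0,0],"spin": 0,"claw": 255},
    {"delta_pos": [0,0,0],"spin": 0,"claw": 255},
    {"delta_pos": [0,0,0],"spin": 0,"claw": 255},
    {"delta_pos": [0,0,0],"spin": 0,"claw": 255},
    {"delta_pos": [0,0,0],"spin": 0,"claw": 255},
  ],
)

```text
time: 22.1
position: [0.4449, -0.0916, 0.0595]
eef_rot: [-89.5, -1.0, -0.8]
force: [-1.8, 1.1, 8.9]
opening: 0.43
```

```bash
python3 - <<'E'
from h import *
for i in range(3): eyes.capture("side")
cv2.imwrite("pics/w24.png",eyes.capture("wrist"))
go(.4435,-.092,.17,-.9)
E
```

```text
t 22.3 pos [ 0.4449 -0.0916  0.0594] yaw -0.83 tilt 1.12 | d [ 0.003 -0.553  0.003] spin 0.002 open 0.421 F [-1.3  0.5  7.9]
```

View pics/w24.png

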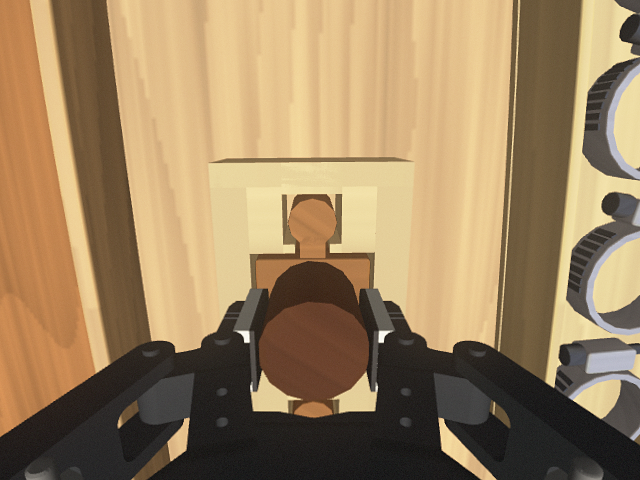

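Call:
move_arm(
  plan=[
    {"delta_pos": [0.001,-0.1,0.001],"spin": 0,"claw": 255},
    {"delta_pos": [0.001,-0.25,0.002],"spin": 0,"claw": 255},
    {"delta_pos": [0.003,-0.4,0.003],"spin": 0,"claw": 255},
    {"delta_pos": [0.003,-0.5,0.003],"spin": 0,"claw": 255},
    {"delta_pos": [0.003,-0.5,0.003],"spin": 0,"claw": 255},
  ],
)

```text
time: 22.8
position: [0.4457, -0.092, 0.1618]
eef_rot: [-89.4, -1.4, -0.8]
force: [0.3, 0.2, -1.9]
opening: 0.431
```

```bash
python3 - <<'E'
from h import *
for i in range(2): eyes.capture("side")
cv2.imwrite("pics/w25.png",eyes.capture("wrist"))
# tray centre
c=np.array([.4252,.2007]); a=np.radians(.9);R=np.array([[np.cos(a),-np.sin(a)],[np.sin(a),np.cos(a)]])
for l in [(-.028,-.082),(.028,0),(-.028,.082)]: print(c+R@np.array(l))
go(.399,.119,.17,.9)
E
```

```text
[0.39849145 0.11827031]
[0.45319655 0.2011398 ]
[0.39591545 0.28225008]
t 22.95 pos [ 0.4429 -0.0913  0.1587] yaw -0.81 tilt 1.08 | d [-0.233 -0.051  1.049] spin -0.057 open 0.429 F [ 0.2  1.  -1.6]
```

View pics/w25.png

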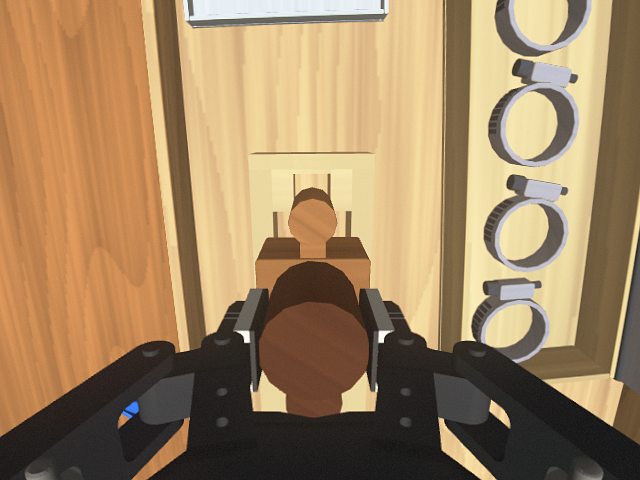

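Call:
move_arm(
  plan=[
    {"delta_pos": [0,0,0.2],"spin": 0,"claw": 255},
    {"delta_pos": [0.02,0,0.45],"spin": 0,"claw": 255},
    {"delta_pos": [0.04,0,0.7],"spin": -0.05,"claw": 255},
    {"delta_pos": [0.04,0,0.92],"spin": -0.05,"claw": 255},
    {"delta_pos": [0.04,0,1],"spin": -0.05,"claw": 255},
  ],
)

```text
time: 23.45
position: [0.4525, 0.1136, 0.1591]
eef_rot: [-89.5, -0.8, 1.1]
force: [0.0, 0.1, -1.6]
opening: 0.427
```

```bash
python3 - <<'E'
from h import *
for i in range(3): eyes.capture("side")
go(.452,.283,.16,.9)
E
```

```text
t 23.6 pos [0.4529 0.1085 0.1595] yaw 0.81 tilt 0.92 | d [0.008 0.003 0.872] spin -0.003 open 0.431 F [-0.4 -0.5 -0.9]
```

Call:
move_arm(
  plan=[
    {"delta_pos": [0,0,0.2],"spin": 0,"claw": 255},
    {"delta_pos": [0,0,0.45],"spin": 0,"claw": 255},
    {"delta_pos": [0,0,0.7],"spin": 0,"claw": 255},
    {"delta_pos": [0,0,0.84],"spin": 0,"claw": 255},
    {"delta_pos": [0,0,0.87],"spin": 0,"claw": 255},
  ],
)

```text
time: 24.1
position: [0.4503, 0.2845, 0.1597]
eef_rot: [-89.7, -0.9, 1.0]
force: [-0.0, 0.0, -1.0]
opening: 0.427
```

```bash
python3 - <<'E'
from h import *
for i in range(3): eyes.capture("side")
cv2.imwrite("pics/w26.png",eyes.capture("wrist"))
cv2.imwrite("pics/t26.png",eyes.capture("top"))
go(.452,.283,.065,.9)
E
```

```text
t 24.35 pos [0.4509 0.2792 0.1604] yaw 0.54 tilt 0.87 | d [-0.001  0.477  0.016] spin -0.012 open 0.423 F [-0.2 -0.1 -0.6]
```

View pics/w26.png

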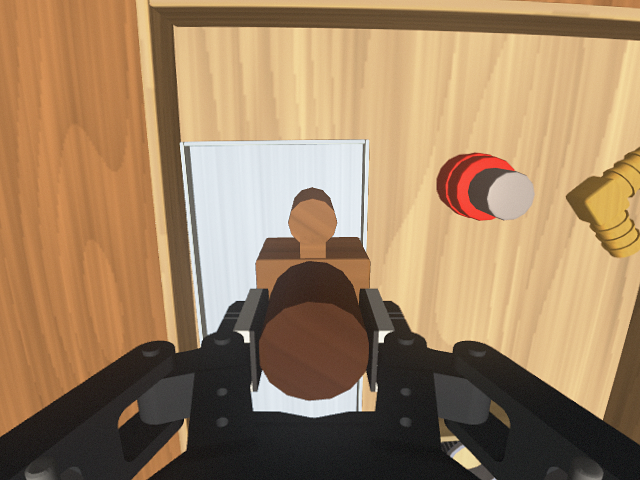

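View pics/t26.png

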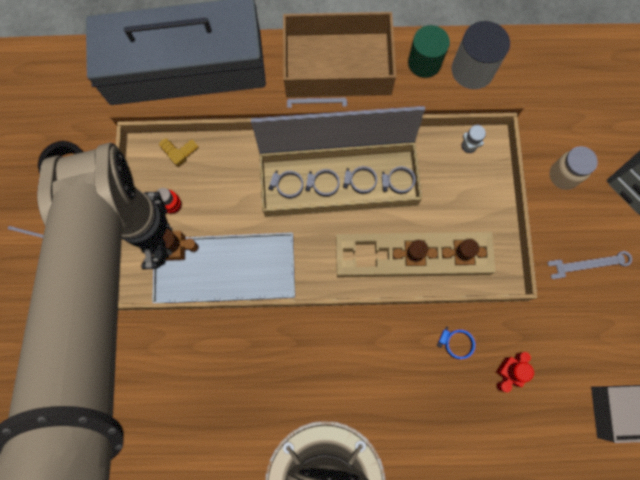

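```bash
python3 - <<'E'
from h import *
print(p2w("wrist",[(275,143),(367,200),(186,160)],.026))
E
```

```text
[[0.42404069 0.34235377 0.026     ]
 [0.49111462 0.30215127 0.026     ]
 [0.36008176 0.33022652 0.026     ]]
```

Call:
move_arm(
  plan=[
    {"delta_pos": [0,0.15,0],"spin": 0,"claw": 255},
    {"delta_pos": [0,0.3,0],"spin": 0,"claw": 255},
    {"delta_pos": [0,0.42,0],"spin": 0,"claw": 255},
    {"delta_pos": [0,0.48,0],"spin": 0,"claw": 255},
    {"delta_pos": [0,0.48,0],"spin": 0,"claw": 255},
  ],
)

```text
time: 24.85
position: [0.4526, 0.2777, 0.064]
eef_rot: [-89.8, -0.8, 0.4]
force: [-0.0, -0.7, -0.9]
opening: 0.431
```

```bash
python3 - <<'E'
from h import *
for i in range(2): eyes.capture("side")
go(.452,.283,.063,.9)
E
```

```text
t 24.95 pos [0.4531 0.2789 0.0651] yaw 0.44 tilt 0.93 | d [-0.005  0.01   0.02 ] spin -0.015 open 0.427 F [-1.  -0.2 -1.2]
```

Call:
move_arm(
  plan=[
    {"delta_pos": [0,0.012,0],"spin": 0,"claw": 255},
    {"delta_pos": [0,0.012,0],"spin": 0,"claw": 40},
    {"delta_pos": [0,0.012,0],"spin": 0,"claw": 40},
    {"delta_pos": [0,0.012,0],"spin": 0,"claw": 40},
    {"delta_pos": [0,-0.15,0],"spin": 0,"claw": 40},
  ],
)

```text
time: 25.45
position: [0.4499, 0.2777, 0.0927]
eef_rot: [-89.9, -0.6, 0.5]
force: [0.4, 0.5, 0.5]
opening: 0.843
```

Call:
move_arm(
  plan=[
    {"delta_pos": [0,-0.2,0],"spin": 0,"claw": 0},
    {"delta_pos": [0,-0.4,-0.1],"spin": 0,"claw": 0},
    {"delta_pos": [0,-0.4,-0.35],"spin": 0,"claw": 0},
    {"delta_pos": [0,-0.4,-0.6],"spin": 0,"claw": 0},
    {"delta_pos": [0,-0.4,-0.85],"spin": 0,"claw": 0},
  ],
)

```text
time: 25.95
position: [0.4505, 0.1062, 0.173]
eef_rot: [-89.9, -0.6, 0.5]
force: [0.4, -0.7, 0.6]
opening: 1.002
```

```bash
python3 - <<'E'
from h import *
for i in range(3): eyes.capture("side")
cv2.imwrite("pics/s27.png",eyes.capture("side"))
go(.443,-.192,.16,-.9)
E
```

```text
t 26.15 pos [0.4505 0.1068 0.1728] yaw 0.28 tilt 0.59 | d [-0.046  0.059 -1.494] spin 0.039 open 0.999 F [-0.2  0.1 -0.3]
```

View pics/s27.png

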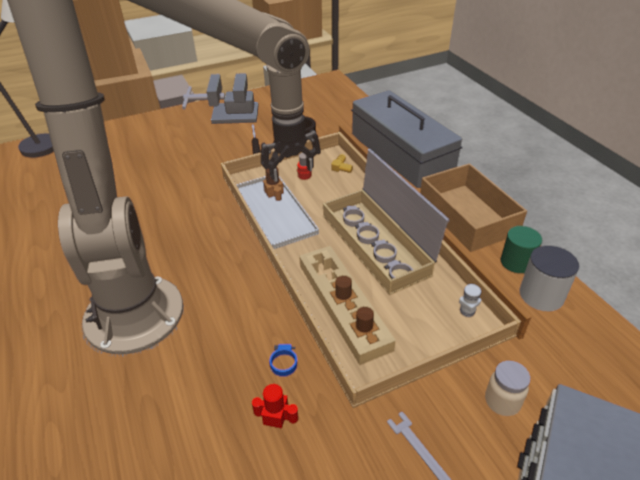

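```bash
python3 - <<'E'
from h import *
p,_,s=toolR(); print(p,w2p("side",[p,[.4525,.279,.09]]),s['time'])
cv2.imwrite("pics/s28.png",eyes.capture("side"));cv2.imwrite("pics/w28.png",eyes.capture("wrist"))
E
```

```text
[0.45051556 0.1068023  0.17282836] [[291.58826488 177.55370156]
 [270.29991361 169.13888143]] 26.15
```

View pics/s28.png

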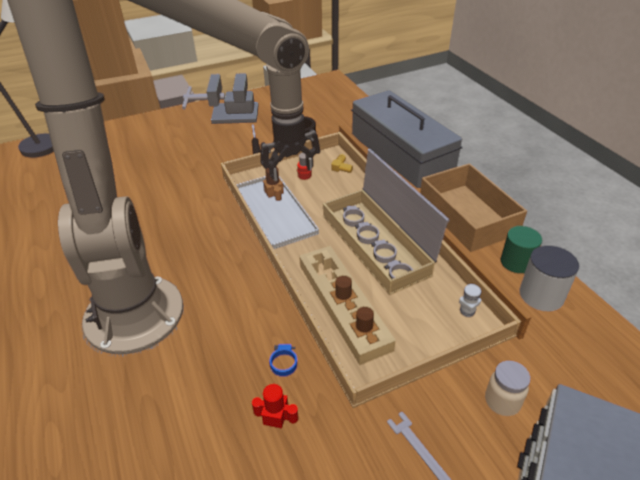

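View pics/w28.png

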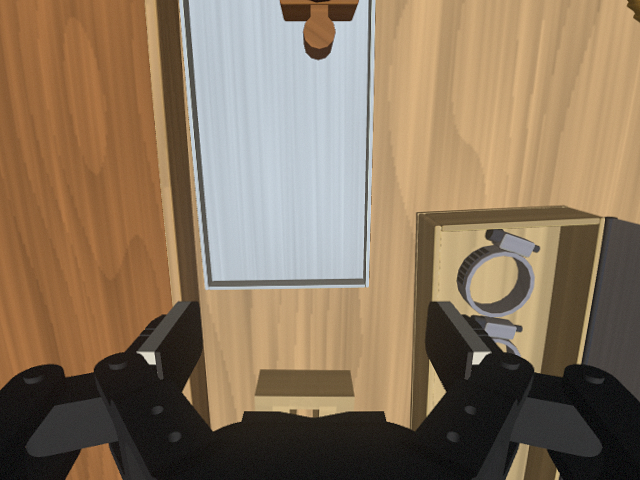

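Call:
move_arm(
  plan=[
    {"delta_pos": [0,0,-0.25],"spin": 0,"claw": 0},
    {"delta_pos": [0,0,-0.5],"spin": 0.02,"claw": 0},
    {"delta_pos": [0,0,-0.75],"spin": 0.04,"claw": 0},
    {"delta_pos": [0,0,-1],"spin": 0.04,"claw": 0},
    {"delta_pos": [0,0,-1],"spin": 0.04,"claw": 0},
  ],
)

```text
time: 26.75
position: [0.4522, -0.0988, 0.1731]
eef_rot: [-90.1, -0.7, -1.3]
force: [-1.4, 0.5, 1.1]
opening: 1.0
```

```bash
python3 - <<'E'
from h import *
for i in range(3): eyes.capture("side")
go(.4435,-.192,.16,-.9)
E
```

```text
t 26.9 pos [ 0.4531 -0.0898  0.1722] yaw -0.56 tilt 0.55 | d [-0.043  0.06  -0.512] spin 0.011 open 1.0 F [ 0.2  0.7 -0.1]
```

Call:
move_arm(
  plan=[
    {"delta_pos": [-0.02,0.05,-0.2],"spin": 0,"claw": 0},
    {"delta_pos": [-0.04,0.06,-0.4],"spin": 0.01,"claw": 0},
    {"delta_pos": [-0.043,0.06,-0.51],"spin": 0.01,"claw": 0},
    {"delta_pos": [-0.043,0.06,-0.51],"spin": 0.01,"claw": 0},
  ],
)

```text
time: 27.3
position: [0.4442, -0.1923, 0.1599]
eef_rot: [-90.0, -0.5, -0.9]
force: [0.2, -0.5, -0.1]
opening: 1.0
```

```bash
python3 - <<'E'
from h import *
for i in range(4): eyes.capture("side")
cv2.imwrite("pics/w29.png",eyes.capture("wrist"))
go(.4432,-.192,.059,-.9)
E
```

```text
t 27.55 pos [ 0.4444 -0.1892  0.1597] yaw -0.6 tilt 0.54 | d [-0.01   0.503 -0.016] spin 0.01 open 0.995 F [0.3 0.2 0.1]
```

View pics/w29.png

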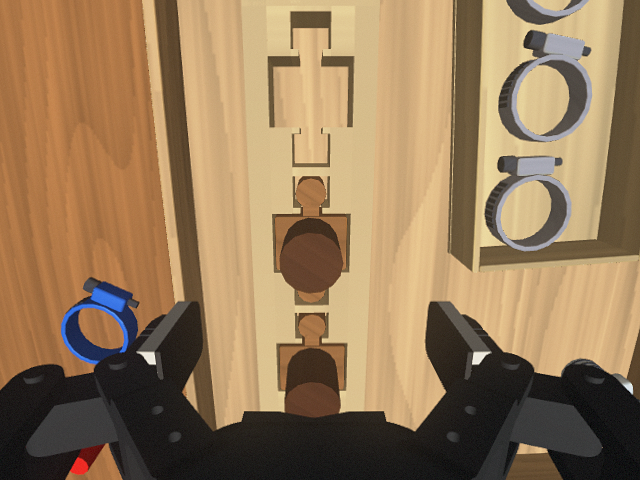

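Call:
move_arm(
  plan=[
    {"delta_pos": [-0.01,0.2,-0.015],"spin": 0,"claw": 0},
    {"delta_pos": [-0.01,0.38,-0.015],"spin": 0,"claw": 0},
    {"delta_pos": [-0.01,0.48,-0.015],"spin": 0,"claw": 0},
    {"delta_pos": [-0.01,0.5,-0.015],"spin": 0,"claw": 0},
    {"delta_pos": [-0.01,0.5,-0.015],"spin": 0,"claw": 0},
  ],
)

```text
time: 28.05
position: [0.4435, -0.191, 0.0595]
eef_rot: [-89.8, -0.5, -0.5]
force: [-0.7, 0.2, 1.1]
opening: 1.001
```

Call:
move_arm(
  plan=[
    {"delta_pos": [0,0,0],"spin": 0,"claw": 255},
    {"delta_pos": [0,0,0],"spin": 0,"claw": 255},
    {"delta_pos": [0,0,0],"spin": 0,"claw": 255},
    {"delta_pos": [0,0,0],"spin": 0,"claw": 255},
    {"delta_pos": [0,0,0],"spin": 0,"claw": 255},
  ],
)

```text
time: 28.55
position: [0.4442, -0.191, 0.0606]
eef_rot: [-89.8, -0.6, -0.5]
force: [-1.2, 2.1, 5.9]
opening: 0.429
```

```bash
python3 - <<'E'
from h import *
for i in range(4): eyes.capture("side")
go(.4435,-.192,.16,-.9)
E
```

```text
t 28.75 pos [ 0.4442 -0.1911  0.0606] yaw -0.5 tilt 0.6 | d [ 0.001 -0.497 -0.003] spin 0.013 open 0.429 F [-1.2  0.9  6.5]
```

Call:
move_arm(
  plan=[
    {"delta_pos": [0,-0.1,0],"spin": 0,"claw": 255},
    {"delta_pos": [0,-0.25,0],"spin": 0,"claw": 255},
    {"delta_pos": [0,-0.4,0],"spin": 0,"claw": 255},
    {"delta_pos": [0,-0.5,0],"spin": 0,"claw": 255},
    {"delta_pos": [0,-0.5,0],"spin": 0,"claw": 255},
  ],
)

```text
time: 29.25
position: [0.445, -0.1922, 0.1629]
eef_rot: [-89.8, -0.9, -0.5]
force: [1.0, -0.7, -0.9]
opening: 0.425
```

```bash
python3 - <<'E'
from h import *
for i in range(3): eyes.capture("side")
cv2.imwrite("pics/w30.png",eyes.capture("wrist"))
go(.395,.198,.16,.9)
E
```

```text
t 29.45 pos [ 0.4423 -0.1907  0.1594] yaw -0.49 tilt 0.5 | d [-0.253  0.004  1.942] spin -0.046 open 0.431 F [ 0.   0.3 -1.2]
```

View pics/w30.png

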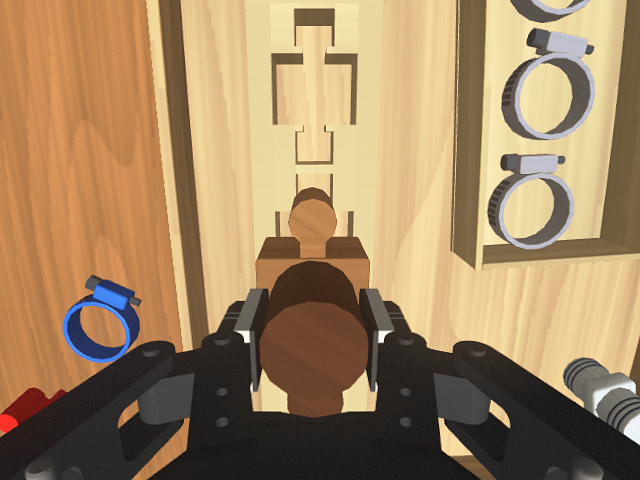

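Call:
move_arm(
  plan=[
    {"delta_pos": [0,0,0.2],"spin": 0,"claw": 255},
    {"delta_pos": [0,0,0.45],"spin": 0,"claw": 255},
    {"delta_pos": [0,0,0.7],"spin": -0.02,"claw": 255},
    {"delta_pos": [0,0,0.95],"spin": -0.04,"claw": 255},
    {"delta_pos": [0,0,1],"spin": -0.04,"claw": 255},
  ],
)

```text
time: 29.95
position: [0.443, 0.016, 0.159]
eef_rot: [-89.7, -0.3, 1.3]
force: [0.4, 0.0, -1.2]
opening: 0.426
```

```bash
python3 - <<'E'
from h import *
for i in range(3): eyes.capture("side")
go(.397,.198,.16,.9)
E
```

```text
t 30.1 pos [0.4434 0.0091 0.1596] yaw 0.8 tilt 0.39 | d [-0.219 -0.001  0.948] spin -0.003 open 0.425 F [ 0.3 -1.2 -0.8]
```

Call:
move_arm(
  plan=[
    {"delta_pos": [0,0,0.2],"spin": 0,"claw": 255},
    {"delta_pos": [-0.05,0,0.45],"spin": 0,"claw": 255},
    {"delta_pos": [-0.12,0,0.7],"spin": 0,"claw": 255},
    {"delta_pos": [-0.22,0,0.9],"spin": 0,"claw": 255},
    {"delta_pos": [-0.22,0,0.95],"spin": 0,"claw": 255},
  ],
)

```text
time: 30.6
position: [0.3942, 0.202, 0.1591]
eef_rot: [-89.8, -0.2, 1.2]
force: [0.1, 0.0, -1.3]
opening: 0.424
```

```bash
python3 - <<'E'
from h import *
for i in range(4): eyes.capture("side")
cv2.imwrite("pics/w31.png",eyes.capture("wrist"))
go(.397,.200,.064,.9)
E
```

```text
t 30.85 pos [0.3978 0.1953 0.1597] yaw 0.48 tilt 0.38 | d [-0.007  0.479  0.023] spin -0.014 open 0.427 F [-0.2  0.4 -1.2]
```

View pics/w31.png

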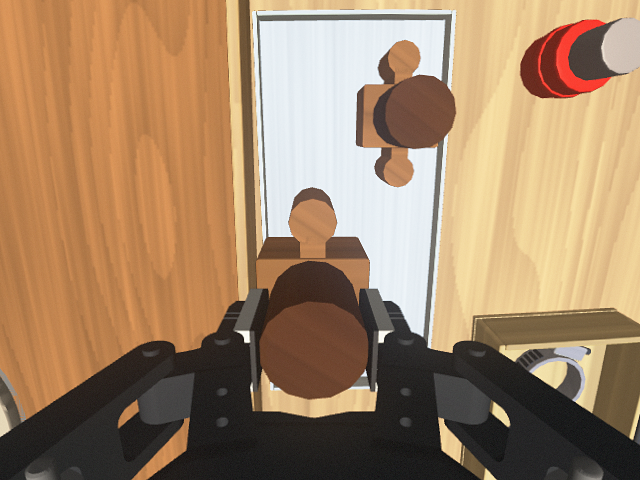

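Call:
move_arm(
  plan=[
    {"delta_pos": [0,0.15,0.01],"spin": 0,"claw": 255},
    {"delta_pos": [0,0.3,0.02],"spin": 0,"claw": 255},
    {"delta_pos": [0,0.42,0.02],"spin": 0,"claw": 255},
    {"delta_pos": [0,0.475,0.02],"spin": 0,"claw": 255},
    {"delta_pos": [0,0.475,0.02],"spin": 0,"claw": 255},
  ],
)

```text
time: 31.35
position: [0.3991, 0.1968, 0.0643]
eef_rot: [-90.0, -0.3, 0.2]
force: [0.2, 1.3, -0.5]
opening: 0.433
```

```bash
python3 - <<'E'
from h import *
for i in range(3): eyes.capture("side")
go(.397,.200,.063,.9)
E
```

```text
t 31.5 pos [0.3995 0.1985 0.0654] yaw 0.34 tilt 0.46 | d [-0.013  0.012  0.007] spin -0.019 open 0.429 F [-0.   0.4 -2. ]
```

Call:
move_arm(
  plan=[
    {"delta_pos": [0,0.012,0],"spin": 0,"claw": 255},
    {"delta_pos": [0,0.012,0],"spin": 0,"claw": 70},
    {"delta_pos": [0,0.012,0],"spin": 0,"claw": 60},
    {"delta_pos": [0,0.012,0],"spin": 0,"claw": 50},
    {"delta_pos": [0,-0.15,0],"spin": 0,"claw": 50},
  ],
)

```text
time: 32.0
position: [0.3968, 0.1973, 0.0936]
eef_rot: [-90.2, -0.2, 0.3]
force: [0.7, 0.4, 0.3]
opening: 0.8
```

Call:
move_arm(
  plan=[
    {"delta_pos": [0,-0.2,0],"spin": 0,"claw": 0},
    {"delta_pos": [0.1,-0.38,-0.1],"spin": 0,"claw": 0},
    {"delta_pos": [0.15,-0.38,-0.35],"spin": 0,"claw": 0},
    {"delta_pos": [0.2,-0.38,-0.6],"spin": 0,"claw": 0},
    {"delta_pos": [0.2,-0.38,-0.85],"spin": 0,"claw": 0},
  ],
)

```text
time: 32.5
position: [0.439, 0.0284, 0.171]
eef_rot: [-90.1, -0.3, 0.4]
force: [1.1, 0.5, 0.5]
opening: 0.997
```

```bash
python3 - <<'E'
from h import *
for i in range(3): eyes.capture("side")
cv2.imwrite("pics/w32.png",eyes.capture("wrist"))
go(.4422,-.292,.16,-.9)
E
```

```text
t 32.7 pos [0.4375 0.0287 0.1702] yaw 0.14 tilt 0.18 | d [ 0.02   0.054 -1.603] spin 0.035 open 1.001 F [-0.5  0.9  0.1]
```

View pics/w32.png

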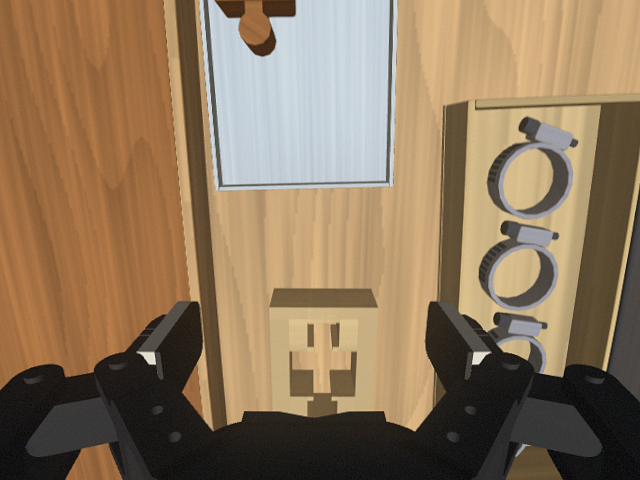

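Call:
move_arm(
  plan=[
    {"delta_pos": [0.02,0,-0.25],"spin": 0,"claw": 0},
    {"delta_pos": [0.02,0,-0.5],"spin": 0.02,"claw": 0},
    {"delta_pos": [0.02,0,-0.75],"spin": 0.03,"claw": 0},
    {"delta_pos": [0.02,0,-1],"spin": 0.035,"claw": 0},
    {"delta_pos": [0.02,0,-1],"spin": 0.035,"claw": 0},
  ],
)

```text
time: 33.2
position: [0.4406, -0.1794, 0.1713]
eef_rot: [-90.4, -0.2, -1.6]
force: [0.1, 0.0, 0.5]
opening: 0.997
```

```bash
python3 - <<'E'
from h import *
for i in range(3): eyes.capture("side")
go(.4422,-.292,.16,-.9)
E
```

```text
t 33.35 pos [ 0.4424 -0.17    0.1702] yaw -0.85 tilt 0.14 | d [ 0.008  0.052 -0.61 ] spin 0.002 open 0.999 F [-0.1  0.3  0.2]
```

Call:
move_arm(
  plan=[
    {"delta_pos": [0,0.05,-0.2],"spin": 0,"claw": 0},
    {"delta_pos": [0,0.05,-0.4],"spin": 0,"claw": 0},
    {"delta_pos": [0,0.05,-0.58],"spin": 0,"claw": 0},
    {"delta_pos": [0.005,0.05,-0.61],"spin": 0,"claw": 0},
    {"delta_pos": [0.005,0.05,-0.61],"spin": 0,"claw": 0},
  ],
)

```text
time: 33.85
position: [0.4427, -0.2904, 0.16]
eef_rot: [-90.0, -0.1, -0.7]
force: [0.6, -0.5, -1.1]
opening: 0.999
```

```bash
python3 - <<'E'
from h import *
for i in range(3): eyes.capture("side")
cv2.imwrite("pics/w33.png",eyes.capture("wrist"))
go(.4425,-.2915,.059,-.9)
E
```

```text
t 34.05 pos [ 0.4426 -0.2892  0.16  ] yaw -0.6 tilt 0.12 | d [-0.001  0.505 -0.012] spin 0.01 open 0.997 F [-0.3 -0.6 -0.5]
```

View pics/w33.png

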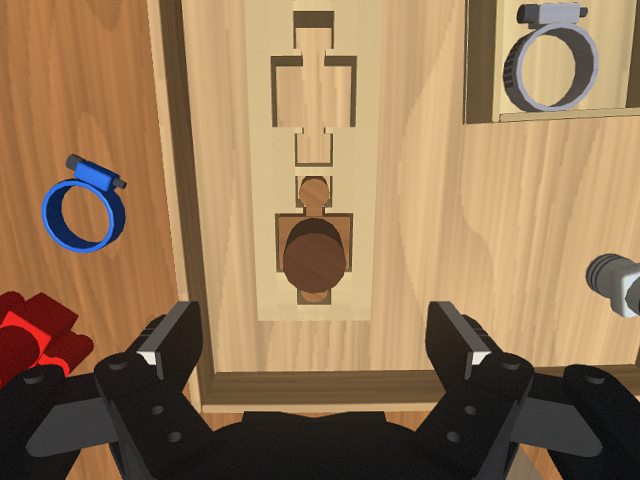

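Call:
move_arm(
  plan=[
    {"delta_pos": [0,0.2,-0.01],"spin": 0,"claw": 0},
    {"delta_pos": [0,0.38,-0.01],"spin": 0,"claw": 0},
    {"delta_pos": [0,0.48,-0.01],"spin": 0,"claw": 0},
    {"delta_pos": [0,0.505,-0.01],"spin": 0,"claw": 0},
    {"delta_pos": [0,0.505,-0.01],"spin": 0,"claw": 0},
  ],
)

```text
time: 34.55
position: [0.4429, -0.29, 0.0588]
eef_rot: [-89.9, -0.1, -0.5]
force: [0.7, 0.0, 0.4]
opening: 0.996
```

Call:
move_arm(
  plan=[
    {"delta_pos": [0,0,0],"spin": 0,"claw": 255},
    {"delta_pos": [0,0,0],"spin": 0,"claw": 255},
    {"delta_pos": [0,0,0],"spin": 0,"claw": 255},
    {"delta_pos": [0,0,0],"spin": 0,"claw": 255},
    {"delta_pos": [0,0,0],"spin": 0,"claw": 255},
  ],
)

```text
time: 35.05
position: [0.4435, -0.2903, 0.0599]
eef_rot: [-89.9, -0.2, -0.5]
force: [-0.6, 0.2, 6.2]
opening: 0.43
```

```bash
python3 - <<'E'
from h import *
for i in range(3): eyes.capture("side")
go(.4425,-.2915,.16,-.9)
E
```

```text
t 35.2 pos [ 0.4436 -0.2903  0.0599] yaw -0.51 tilt 0.19 | d [-0.004 -0.5   -0.005] spin 0.013 open 0.424 F [-1.   1.4  5.5]
```

Call:
move_arm(
  plan=[
    {"delta_pos": [0,-0.1,0],"spin": 0,"claw": 255},
    {"delta_pos": [0,-0.25,0],"spin": 0,"claw": 255},
    {"delta_pos": [0,-0.4,0],"spin": 0,"claw": 255},
    {"delta_pos": [0,-0.5,0],"spin": 0,"claw": 255},
    {"delta_pos": [0,-0.5,0],"spin": 0,"claw": 255},
  ],
)

```text
time: 35.7
position: [0.4448, -0.2918, 0.1625]
eef_rot: [-90.0, -0.5, -0.5]
force: [1.1, 0.3, -1.1]
opening: 0.425
```

```bash
python3 - <<'E'
from h import *
for i in range(3): eyes.capture("side")
cv2.imwrite("pics/w34.png",eyes.capture("wrist"))
go(.4545,.12,.16,.9)
E
```

```text
t 35.9 pos [ 0.4425 -0.2896  0.1586] yaw -0.51 tilt 0.18 | d [ 4.200e-02 -1.000e-03  2.048e+00] spin -0.047 open 0.427 F [ 0.   0.1 -2.1]
```

View pics/w34.png

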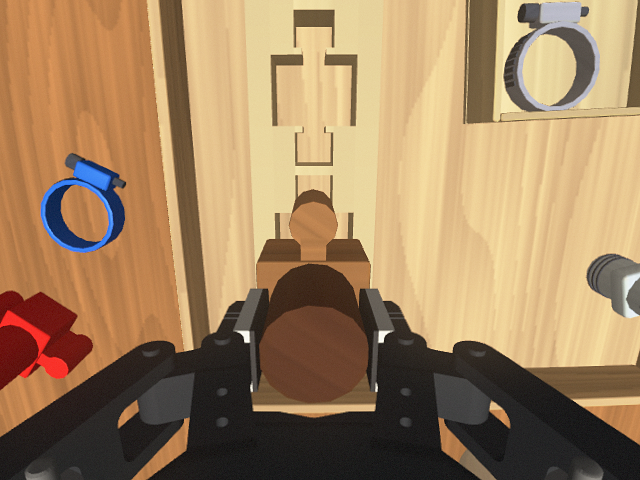

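Call:
move_arm(
  plan=[
    {"delta_pos": [0,0,0.2],"spin": 0,"claw": 255},
    {"delta_pos": [0,0,0.45],"spin": 0,"claw": 255},
    {"delta_pos": [0,0,0.7],"spin": -0.02,"claw": 255},
    {"delta_pos": [0.02,0,0.95],"spin": -0.04,"claw": 255},
    {"delta_pos": [0.02,0,1],"spin": -0.04,"claw": 255},
  ],
)

```text
time: 36.4
position: [0.448, -0.0823, 0.1577]
eef_rot: [-89.6, 0.1, 1.3]
force: [1.3, 0.7, -1.5]
opening: 0.426
```

```bash
python3 - <<'E'
from h import *
for i in range(3): eyes.capture("side")
go(.4545,.118,.16,.9)
E
```

```text
t 36.55 pos [ 0.4477 -0.0895  0.1586] yaw 0.8 tilt 0.12 | d [ 0.048 -0.005  1.037] spin -0.003 open 0.426 F [ 0.1 -0.5 -0.9]
```

Call:
move_arm(
  plan=[
    {"delta_pos": [0,0,0.2],"spin": 0,"claw": 255},
    {"delta_pos": [0.02,0,0.45],"spin": 0,"claw": 255},
    {"delta_pos": [0.04,0,0.7],"spin": 0,"claw": 255},
    {"delta_pos": [0.05,0,0.92],"spin": 0,"claw": 255},
    {"delta_pos": [0.05,0,1],"spin": 0,"claw": 255},
  ],
)

```text
time: 37.05
position: [0.4557, 0.1131, 0.1588]
eef_rot: [-89.9, -0.0, 0.9]
force: [-0.2, 0.6, -1.2]
opening: 0.426
```

```bash
python3 - <<'E'
from h import *
for i in range(4): eyes.capture("side")
cv2.imwrite("pics/w35.png",eyes.capture("wrist"))
go(.4545,.117,.064,.9)
E
```

```text
t 37.3 pos [0.4552 0.1073 0.1589] yaw 0.52 tilt 0.06 | d [-0.002  0.475  0.048] spin -0.013 open 0.427 F [-0.3 -0.6 -1.5]
```

View pics/w35.png

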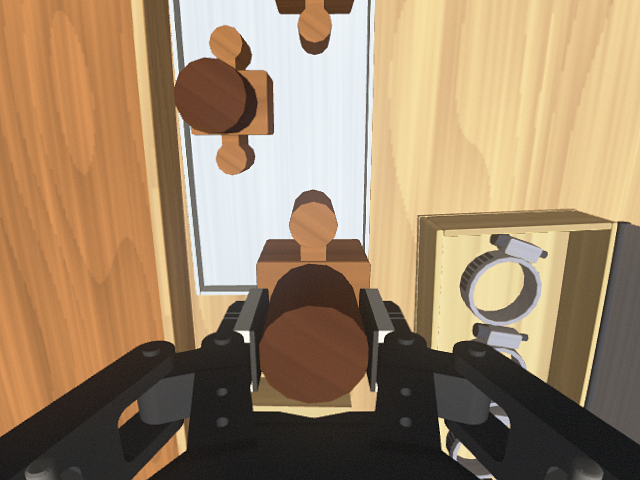

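Call:
move_arm(
  plan=[
    {"delta_pos": [0,0.05,0.055],"spin": 0,"claw": 255},
    {"delta_pos": [0,0.25,0.055],"spin": 0,"claw": 255},
    {"delta_pos": [0,0.42,0.055],"spin": 0,"claw": 255},
    {"delta_pos": [0,0.47,0.055],"spin": 0,"claw": 255},
    {"delta_pos": [0,0.47,0.055],"spin": 0,"claw": 255},
  ],
)

```text
time: 37.8
position: [0.4544, 0.1168, 0.0643]
eef_rot: [-90.0, 0.2, 0.3]
force: [0.8, 0.3, -0.9]
opening: 0.43
```

```bash
python3 - <<'E'
from h import *
for i in range(3): eyes.capture("side")
cv2.imwrite("pics/w36.png",eyes.capture("wrist"))
go(.4545,.117,.063,.9)
E
```

```text
t 38.0 pos [0.4556 0.1181 0.0655] yaw 0.46 tilt 0.07 | d [-0.006  0.012 -0.006] spin -0.015 open 0.421 F [-0.2  0.2 -0.9]
```

View pics/w36.png

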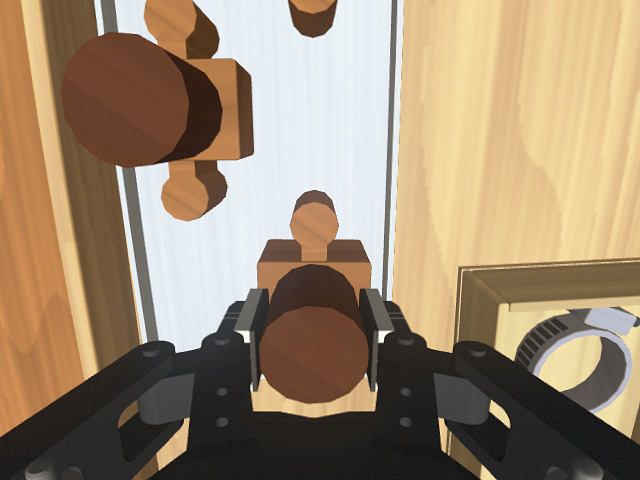

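Call:
move_arm(
  plan=[
    {"delta_pos": [0,0.012,0],"spin": 0,"claw": 255},
    {"delta_pos": [0,0.012,0],"spin": 0,"claw": 70},
    {"delta_pos": [0,0.012,0],"spin": 0,"claw": 60},
    {"delta_pos": [0,0.012,0],"spin": 0,"claw": 50},
    {"delta_pos": [0,-0.15,0],"spin": 0,"claw": 50},
  ],
)

```text
time: 38.5
position: [0.4528, 0.1176, 0.0935]
eef_rot: [-90.1, 0.3, 0.5]
force: [-0.1, 0.4, -0.3]
opening: 0.807
```

Call:
move_arm(
  plan=[
    {"delta_pos": [0,-0.2,0],"spin": 0,"claw": 50},
    {"delta_pos": [0,-0.45,0],"spin": 0,"claw": 255},
    {"delta_pos": [0,-0.7,0],"spin": 0,"claw": 255},
    {"delta_pos": [0,-0.9,0],"spin": 0,"claw": 255},
    {"delta_pos": [0.1,-0.9,-0.1],"spin": 0,"claw": 255},
  ],
)

```text
time: 39.0
position: [0.4743, 0.1113, 0.2796]
eef_rot: [-89.0, -0.1, 2.0]
force: [0.9, 2.1, 0.6]
opening: 0.12
```

```bash
python3 - <<'E'
from h import *
for i in range(4): eyes.capture("side")
cv2.imwrite("pics/w37.png",eyes.capture("wrist"));cv2.imwrite("pics/s37.png",eyes.capture("side"));cv2.imwrite("pics/t37.png",eyes.capture("top"))
print(p2w("top",[(340,95),(340,75),(285,95)],.0), "flap edge",p2w("top",[(252,127),(424,115)],.186))
go(.73,-.045,.25,0)
E
```

```text
[[ 0.8211867  -0.05149512  0.        ]
 [ 0.87155907 -0.05305275  0.        ]
 [ 0.82448178  0.0734129   0.        ]] flap edge [[ 0.66085951  0.12271301  0.186     ]
 [ 0.67706027 -0.2006076   0.186     ]]
t 39.35 pos [0.4733 0.0977 0.2725] yaw 0.4 tilt 0.48 | d [ 1.28   0.105 -0.722] spin 0.013 open 0.0 F [ 0.3 -0.2  0.2]
```

View pics/w37.png

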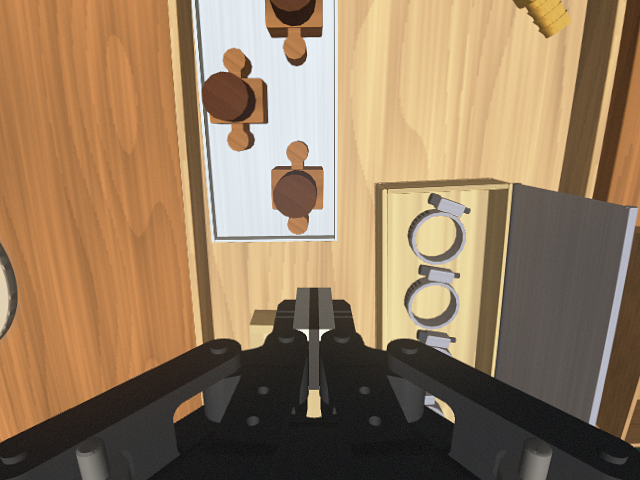

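View pics/s37.png

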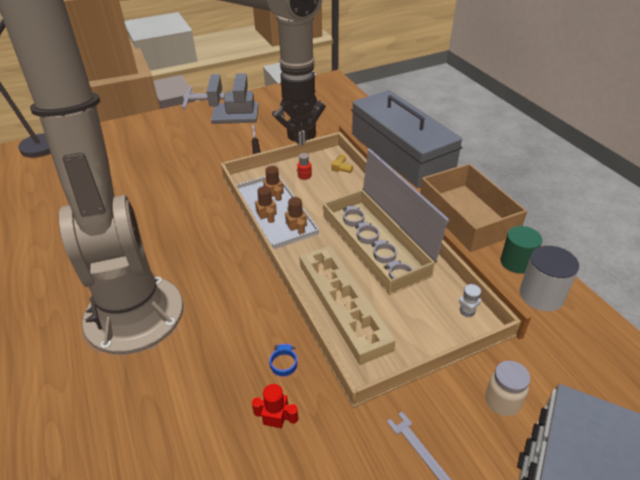

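View pics/t37.png

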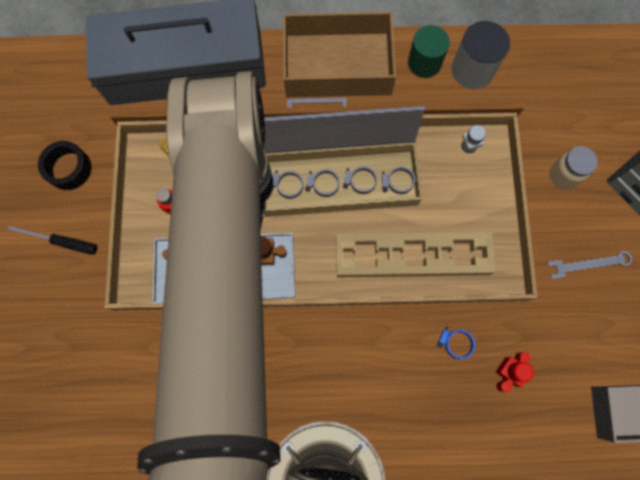

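Call:
move_arm(
  plan=[
    {"delta_pos": [0.2,0.05,-0.12],"spin": 0,"claw": 255},
    {"delta_pos": [0.4,0.05,-0.24],"spin": 0,"claw": 255},
    {"delta_pos": [0.6,0.05,-0.36],"spin": 0,"claw": 255},
    {"delta_pos": [0.8,0.05,-0.48],"spin": 0,"claw": 255},
    {"delta_pos": [0.9,0.05,-0.6],"spin": 0,"claw": 255},
  ],
)

```text
time: 39.85
position: [0.6561, -0.0218, 0.2589]
eef_rot: [-90.2, 0.6, 0.4]
force: [0.3, -0.6, 0.8]
opening: 0.001
```

```bash
python3 - <<'E'
from h import *
for i in range(3): eyes.capture("side")
go(.725,-.045,.25,0)
E
```

```text
t 40.0 pos [ 0.654  -0.0249  0.2599] yaw 0.06 tilt 0.68 | d [ 0.356  0.046 -0.101] spin 0.002 open 0.001 F [-1.6  0.1  0.7]
```

Call:
move_arm(
  plan=[
    {"delta_pos": [0.2,0,-0.1],"spin": 0,"claw": 255},
    {"delta_pos": [0.36,0,-0.1],"spin": 0,"claw": 255},
    {"delta_pos": [0.36,0,-0.1],"spin": 0,"claw": 255},
    {"delta_pos": [0.36,0.1,-0.1],"spin": 0,"claw": 255},
    {"delta_pos": [0.36,0.1,-0.1],"spin": 0,"claw": 255},
  ],
)

```text
time: 40.5
position: [0.7235, -0.0428, 0.2363]
eef_rot: [-90.2, 0.9, 0.1]
force: [-0.4, 2.1, -1.3]
opening: 0.001
```

```bash
python3 - <<'E'
from h import *
for i in range(3): eyes.capture("side")
cv2.imwrite("pics/s38.png",eyes.capture("side"));cv2.imwrite("pics/w38.png",eyes.capture("wrist"))
go(.725,-.045,.15,0)
E
```

```text
t 40.75 pos [ 0.7257 -0.0444  0.2405] yaw 0.09 tilt 0.62 | d [ 0.     0.452 -0.   ] spin 0.003 open 0.0 F [ 0.2  0.1 -0.2]
```

View pics/s38.png

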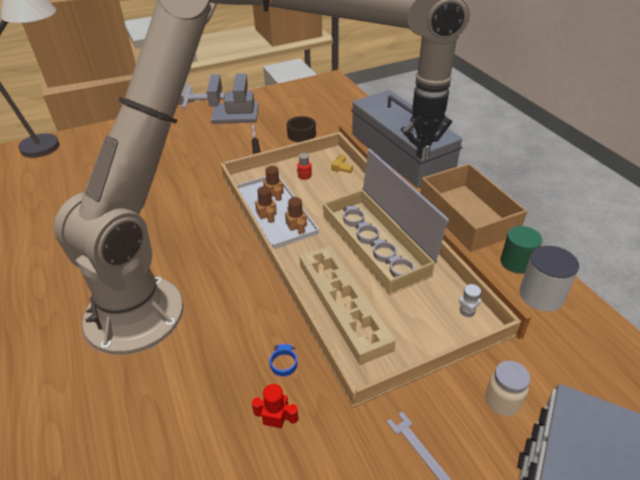

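View pics/w38.png

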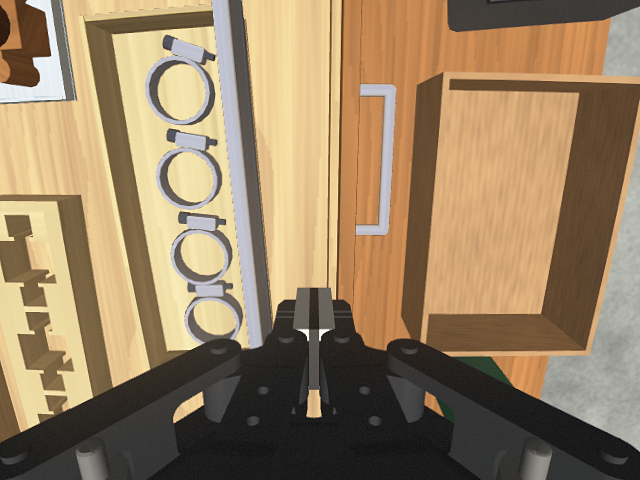

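Call:
move_arm(
  plan=[
    {"delta_pos": [0,0.2,0],"spin": 0,"claw": 255},
    {"delta_pos": [0,0.42,0],"spin": 0,"claw": 255},
    {"delta_pos": [0,0.42,0],"spin": 0,"claw": 255},
    {"delta_pos": [-0.1,0.42,0],"spin": 0,"claw": 255},
    {"delta_pos": [-0.2,0.42,0],"spin": 0,"claw": 255},
  ],
)

```text
time: 41.25
position: [0.6863, -0.0453, 0.1591]
eef_rot: [-90.4, 0.3, 0.1]
force: [2.4, 0.1, -1.1]
opening: 0.001
```

Call:
move_arm(
  plan=[
    {"delta_pos": [-0.08,0,0],"spin": 0,"claw": 255},
    {"delta_pos": [-0.16,0,0],"spin": 0,"claw": 255},
    {"delta_pos": [-0.24,0,0],"spin": 0,"claw": 255},
    {"delta_pos": [-0.32,0,0],"spin": 0,"claw": 255},
    {"delta_pos": [-0.4,0,0],"spin": 0,"claw": 255},
  ],
)

```text
time: 41.75
position: [0.6077, -0.0459, 0.1627]
eef_rot: [-90.4, -0.0, 0.1]
force: [0.6, 0.1, 1.9]
opening: 0.004
```

```bash
python3 - <<'E'
from h import *
cv2.imwrite("pics/s39.png",eyes.capture("side"));cv2.imwrite("pics/w39.png",eyes.capture("wrist"))
go(.60,-.045,.15,0)
E
```

```text
t 41.85 pos [ 0.6058 -0.0461  0.1623] yaw 0.05 tilt 0.36 | d [-0.029  0.061  0.006] spin 0.002 open -0.001 F [-1.6 -0.   3.4]
```

View pics/s39.png

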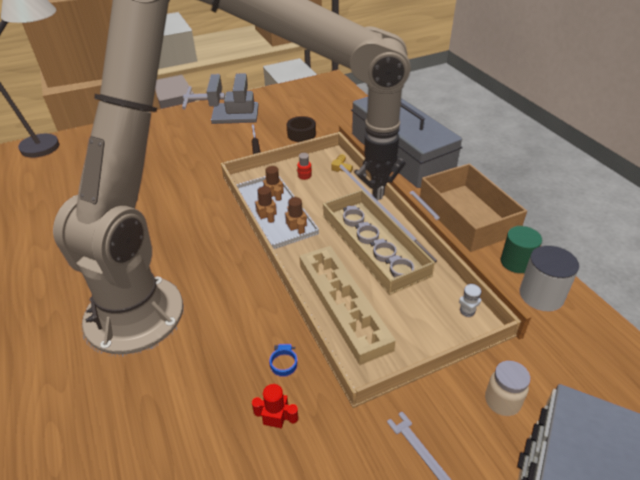

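Call:
move_arm(
  plan=[
    {"delta_pos": [-0.08,0.08,0],"spin": 0,"claw": 255},
    {"delta_pos": [-0.12,0.18,0],"spin": 0,"claw": 255},
    {"delta_pos": [-0.16,0.28,0],"spin": 0,"claw": 255},
    {"delta_pos": [-0.16,0.36,0],"spin": 0,"claw": 255},
    {"delta_pos": [-0.16,0.42,0],"spin": 0,"claw": 255},
  ],
)

```text
time: 42.35
position: [0.5747, -0.0465, 0.0783]
eef_rot: [-90.3, 0.1, 0.1]
force: [0.0, -0.2, 1.6]
opening: -0.002
```

```bash
python3 - <<'E'
from h import *
cv2.imwrite("pics/s40.png",eyes.capture("side"));cv2.imwrite("pics/w40.png",eyes.capture("wrist"))
go(.575,-.045,.061,0)
E
```

```text
t 42.45 pos [ 0.5736 -0.0464  0.0773] yaw 0.06 tilt 0.41 | d [0.007 0.082 0.007] spin 0.002 open -0.0 F [ 0.8  0.  -0.1]
```

View pics/s40.png

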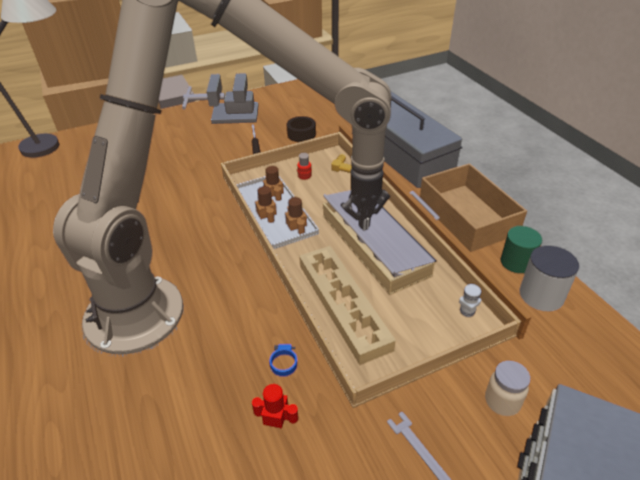

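View pics/w40.png

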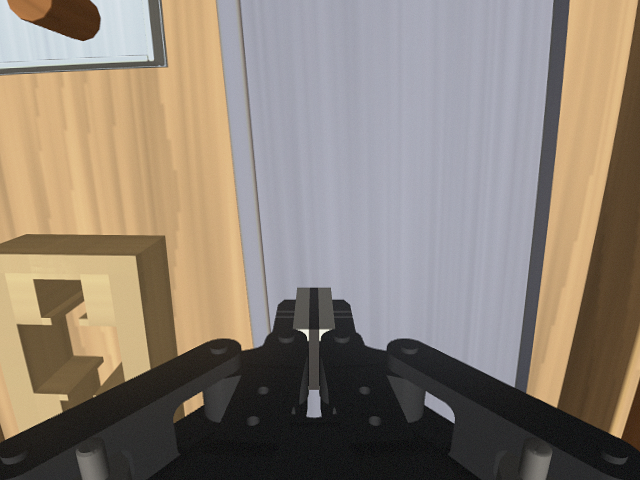

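Nearly shut. Press to the stop in small steps.

Call:
move_arm(
  plan=[
    {"delta_pos": [0,0.03,0],"spin": 0,"claw": 255},
    {"delta_pos": [0,0.06,0],"spin": 0,"claw": 255},
    {"delta_pos": [0,0.08,0],"spin": 0,"claw": 255},
    {"delta_pos": [0,0.085,0],"spin": 0,"claw": 255},
    {"delta_pos": [0,0.085,0],"spin": 0,"claw": 255},
  ],
)

```text
time: 42.95
position: [0.5743, -0.0467, 0.0625]
eef_rot: [-90.2, 0.2, 0.0]
force: [-4.4, 0.5, 15.8]
opening: -0.001
```

Call:
move_arm(
  plan=[
    {"delta_pos": [0,0.02,0],"spin": 0,"claw": 255},
    {"delta_pos": [0,0.02,0],"spin": 0,"claw": 255},
  ],
)

```text
time: 43.15
position: [0.5744, -0.0467, 0.0623]
eef_rot: [-90.0, 0.3, 0.0]
force: [-10.4, 4.1, 30.3]
opening: -0.0
```

Call:
move_arm(
  plan=[
    {"delta_pos": [0,-0.2,0],"spin": 0,"claw": 255},
    {"delta_pos": [0,-0.45,0],"spin": 0,"claw": 255},
    {"delta_pos": [0,-0.7,0],"spin": 0,"claw": 255},
    {"delta_pos": [0,-0.9,0],"spin": 0,"claw": 255},
    {"delta_pos": [0,-0.9,-0.3],"spin": 0,"claw": 255},
  ],
)

```text
time: 43.65
position: [0.5815, -0.088, 0.2471]
eef_rot: [-89.7, -0.3, 1.0]
force: [2.1, 0.0, 0.3]
opening: -0.0
```

Call:
move_arm(
  plan=[
    {"delta_pos": [-0.1,0,-0.25],"spin": 0,"claw": 255},
    {"delta_pos": [-0.2,0,-0.5],"spin": 0,"claw": 255},
    {"delta_pos": [-0.3,0,-0.7],"spin": 0,"claw": 255},
    {"delta_pos": [-0.4,0,-0.9],"spin": 0,"claw": 255},
    {"delta_pos": [-0.4,0,-1],"spin": 0,"claw": 255},
  ],
)

```text
time: 44.15
position: [0.5008, -0.2943, 0.2464]
eef_rot: [-89.8, -0.3, 0.5]
force: [-0.1, -0.6, 0.5]
opening: -0.005
```

```bash
python3 - <<'E'
from h import *
for i in range(6): eyes.capture("side")
s=eyes.capture("side");t=eyes.capture("top")
cv2.imwrite("pics/s41.png",cv2.resize(s[120:380,200:530],None,fx=2.3,fy=2.3));cv2.imwrite("pics/t41.png",t)
go(.5,-.3,.25,0)
E
```

```text
t 44.55 pos [ 0.5059 -0.2875  0.2454] yaw 1.18 tilt 0.47 | d [-0.031 -0.024 -0.062] spin 0.039 open 0.003 F [ 0.4  0.5 -0.9]
```

View pics/s41.png

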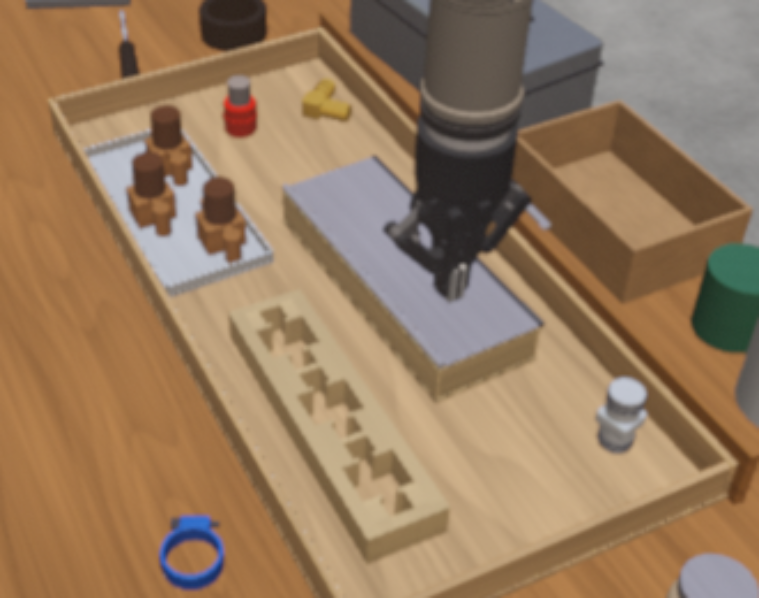

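View pics/t41.png

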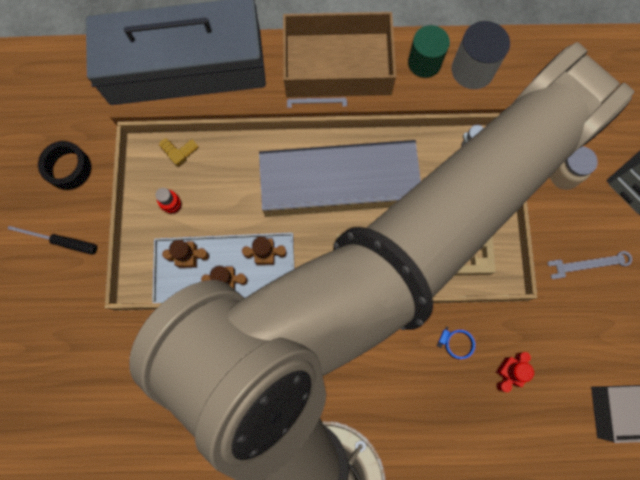

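```bash
python3 -c "
from workcell import close_job; print(close_job())"
```

```text
the job is handed in; nothing more can be done
None
```

I handed the job in after about 45 s of robot time. All four hose clamps went flat into the recess, then the three post blocks went upright into the tin tray. Last, I pressed the flap down until it met the rim.

- **Last checks:** the final side and top pictures show the flap flat on the recess, all three blocks in the tray and the rack empty. The fingertips stopped at z = 62 mm, the expected height of the shut sheet, with about 30 N of press.
- **Left alone:** the elbow and the coupler stand where they started. The nipple looks undisturbed in the side picture, but the arm half hides it in the top one. The blue and red look-alikes were not touched.
- **What went wrong:** while lowering the loose clamp I caught the recess's end wall, with up to about 35 N at the wrist. The clamp tilted in the grip; I backed off, moved it over and set it down flat.
- **Disagreement:** the top and wrist cameras differed by 3–4 mm in y, so I used values between the two.

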